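Post the gauge cases into the returns box

TASK

Someone left the hand lamp standing on the loading shelf of the gauge returns box: first lift it off and stand it upright in the middle of its charging pad. Then take every long wooden gauge case off the turntable and push it over the shelf right through the sprung flap into the returns box, so that the flap snaps shut behind it. Leave the round ring-gauge case on the turntable and the other things on the table where they are, and finish with the lamp still on its pad.

Things in the scene. Friction and masses are not known exactly. Their poses are not given: they have to be found in the camera images.
- returns: Fixed grey-green steel returns box, 200 mm wide, 420 mm deep, flat top 245 mm above the table. Origin: on the table under the sill of its flap, mid-width; +x points straight into the box (the pushing direction), z up. It stands to the robot's right; its shelf and flap face left. Cases go in lengthwise, end first: crossways they can jam; it holds all four
- sill (a point): Middle of the sill, 170 mm above the table, axes as the box. The opening above it is 130 mm wide and 60 mm high; the front slopes back, its top edge lying 35 mm behind the sill, so upright fingers (10 mm each way) can go 20 mm past the sill. Right behind the sill a smooth chute falls at 40 degrees: a case pushed until its rear end is at or just past the sill slides in by itself
- shelf (a point): Centre of the upper face of the level loading shelf (170 mm above the table), 77.5 mm before the sill. The shelf is 155 mm deep (its outer edge to the sill) and 170 mm wide, with 8 mm high lips along both sides
- flap (a joint): Aluminium flap, 126 x 64 mm, hung from the top edge of the opening; opens inward. Joint value in rad: 0 closed, up to 2.0 open; a weak spring (about 0.5 N at its lower edge) snaps it shut as soon as a case has slid clear
- turntable: Fixed foot of the bench turntable; its origin lies on the table on the turning axis. The round platter above it, radius 150 mm, upper face at z = 55 mm, spins freely (its turn is not told, nor needed). The turntable stands to the robot's left, the returns box to its right
- case1: Long wooden gauge case, plain brown, brass catch: 104 mm long (its x axis), 46 mm wide (y), 32 mm high (z), about 0.26 kg; origin at the centre of its underside. Starts lying on the turntable near its edge. Of case1 to case4 two to four are there; the others are absent (None)
- case2: Long wooden gauge case like case1, or absent
- case3: Long wooden gauge case like case1, or absent
- case4: Long wooden gauge case like case1, or absent
- lamp: Cordless hand lamp, black and grey, about 0.55 kg, 150 mm tall; base 108 mm (x) by 86 mm (y), lens to its -x; origin at the centre of its underside, z up along the lamp. Starts upright on the loading shelf
- lamp_handle (a point): Middle of the lamp's carrying handle, 141 mm above its underside: a level bar along the lamp's x axis, 20 mm wide (y), 18 mm high, free for 66 mm between its two posts and 42 mm clear of the lamp's body below
- pad: Fixed flat black charging pad, 136 mm (x) by 120 mm (y), 8 mm high, lying on the table; origin at the centre of its underside. The lamp may stand on it facing any way
- ring_case: Round grey plastic ring-gauge case, 80 mm in diameter, 42 mm high, in the middle of the turntable: it stays there. Origin at the centre of its underside
- big_case: Larger round grey plastic case, 104 mm in diameter, 44 mm high, on the table: leave it alone. Origin at the centre of its underside
- vblock: Steel V-block, 70 x 50 x 46 mm, on the table: leave it alone. Origin at the centre of its underside

How it is judged:
By the outcome, as a careful person would: the job done as asked, in the order asked, and still so for the second after the job is handed in, with the robot touching nothing.
Of case1, case2, case3, case4 only 2 to 4 are there at a start; the rules pass over those that are not, and their reading is None.
At some moment in a run one of case1, case2, case3, case4 may be knocked a few centimetres aside while the robot is not near it.
Once in a run the grip may slacken for a moment while it holds something.
It also fails if it takes over 210 s, if anything falls off the work surface, if the arm or the gripper's body presses on something with over 40 N, if the wrist force passes 120 N, or if a joint passes its speed limit or range.

ROBOT

A 6-joint arm with a two-finger parallel gripper is mounted at the origin on the work surface. World frame = base frame: x ahead of the robot, y to its left, z up, the work surface at z = 0. Lengths are in mm, angles in degrees, forces in N, time in s.
With the tool pointing down it reaches from about 300 to 850 mm from the base axis. Payload 4.2 kg.
Tool frame: the origin (TCP) lies midway between the tips of the shut fingers; the grasp point (between the pads) lies 19 mm behind it; z points along the fingers, y is the direction in which the jaws open and shut (so a half turn about z gives the same grasp; the last joint's range is limited). The gripper opens to 91 mm and grips with 3 to 60 N. Pads are 32 mm wide; open, the fingers measure 118 mm over their backs; the gripper's body (76 mm by 178 mm) begins 60 mm behind the grasp point.
Start: joints at [74.37, 18.312, 89.639, -0, 72.044, -1.146], TCP at [143.818, 556.74, 213.976] pointing down, gripper open.
Joint ranges: [-177.97, 177.97], [-48.28, 115.42], [12.27, 149.76], [-77.06, 257.06], [2.81, 150.46], [-146.56, 146.56]. Speed limits (degrees/s): [147.25, 147.25, 180, 180, 180, 180].

INTERFACE

Orientations are given as [roll, pitch, yaw] about the fixed x, y, z axes, in that order (R = Rz(yaw) Ry(pitch) Rx(roll)).
In Python, from workcell import env gives the robot as it stands.
- The arm moves only by the shell command python3 -m jog 'ROWS' [FORCE]. ROWS is JSON, a list of rows, each an object of numbers: "dx", "dy", "dz": the shift along the world's x, y, z in m; "wx", "wy", "wz": the turn, a rotation vector about the world's x, y, z in rad; "grip": the gripper's target within -1 to 1 (shut at 1, half-way at 0, fully open at -1). In form: [{"dx": .., "dy": .., "dz": .., "wx": .., "wy": .., "wz": .., "grip": ..}, ...]. A call has 1 to 10 rows; each row shifts and turns the commanded pose from where the row before left it; what a row does not reach is not made up. A row lasts 1/10 s, in which the tool goes at most 50 mm and 8.59 degrees, less where a joint would pass 70% of its speed; a pose out of reach is approached as far as the arm can. A call with a gripper value outside its range is refused whole. The fingers move at their own pace and stop on an object; FORCE is the grip in N (left out, the last holds). Time passes only in rows, so rows that do not move let the fingers close. It gives the time, the measured TCP pose, the force and the opening at its end, in the units of the state.
- env.state(): the state, without advancing time (a new reading comes with each control period).
- env.grab_frame(name): name is "side" or "top"; returns the picture (384x512x3 uint8, red, green, blue); there is no depth.
- env.get_calibration(name): a dict with "fx", "fy", "cx", "cy" (pixels), "R" (3x3) and "t" (3): a world point X has camera coordinates R X + t. Camera axes: x right, y down, z forward; pixel columns grow to the right and rows downward; lengths in mm; the calibration is good to about 2 mm. A picture is of the moment at which its call begins. get_calibration takes no time and is no camera call.
- env.job_done(): hands the job in, once; it reports no verdict.
The state is a dict: "time_s": time; "qpos": joint angles; "qvel": joint speeds; "effort": joint torques, N m; "ee_pos": TCP position; "ee_rot": TCP orientation; "force": force on the tool from outside, world axes, zero at the start; "torque": the same for the moment, N m; "gripper_width": finger opening in mm.
Only numpy, scipy, OpenCV 4.12 (cv2) and the standard library are available. Lean on these libraries where they do the work, as an engineer would, in place of code of your own. Each camera call takes 0.05 s, during which the arm holds its last target. There are 200 camera calls.

## Working session

There is one attempt and no reset: what is moved stays moved. The work goes in short steps, Python scripts to look and compute and a shell command to move; the robot and the scene stay as the last step left them, time stands still between calls to the robot, and variables do not carry over. Pictures are saved under pics/ and viewed, about 12 in all and at most 16, crops included, and the job is handed in when it is done.

```bash
ls; mkdir -p pics
python3 - <<'E'
from workcell import env
import cv2,numpy as np
s=env.state();print({k:np.round(v,2) for k,v in s.items()})
for n in("top","side"):
    cv2.imwrite(f"pics/{n}0.png",env.grab_frame(n)[:,:,::-1]);c=env.get_calibration(n);print(n,c)
E
```

```text
pics
{'time_s': np.float64(0.0), 'qpos': array([74.37, 18.35, 89.71, -0.  , 72.04, -1.15]), 'qvel': array([ 0.04,  0.06,  0.07,  0.  , -0.08, -0.1 ]), 'effort': array([  0.  , -41.25, -23.2 ,   0.07,   0.05,  -0.  ]), 'ee_pos': array([143.67, 556.23, 213.12]), 'ee_rot': array([-179.9 ,   -0.  ,  165.52]), 'force': array([-0.73, -0.9 , -0.11]), 'torque': array([ 0.01,  0.02, -0.  ]), 'gripper_width': np.float64(91.49)}
top {'fx': 352.42793067842257, 'fy': 352.42793067842257, 'cx': 252.76015685813528, 'cy': 190.51885507719626, 'R': array([[ 0.01353736, -0.99975898, -0.01728347],
       [-0.99760732, -0.01233221, -0.06802616],
       [ 0.06779662,  0.01816301, -0.99753382]]), 't': array([  28.39535198,  581.23917327, 1030.26915485])}
side {'fx': 492.318236595739, 'fy': 492.318236595739, 'cx': 245.39966114608, 'cy': 200.74864450355219, 'R': array([[ 0.74061482, -0.67157021,  0.02198062],
       [-0.39200405, -0.45841239, -0.79761576],
       [ 0.54573117,  0.58210956, -0.60276525]]), 't': array([-411.14670169,  380.97262523, 1040.3758158 ])}
```

View pics/top0.png

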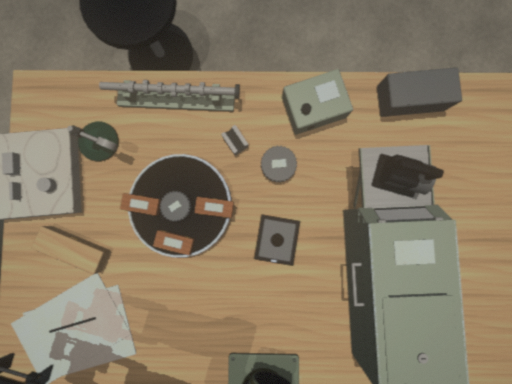

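View pics/side0.png

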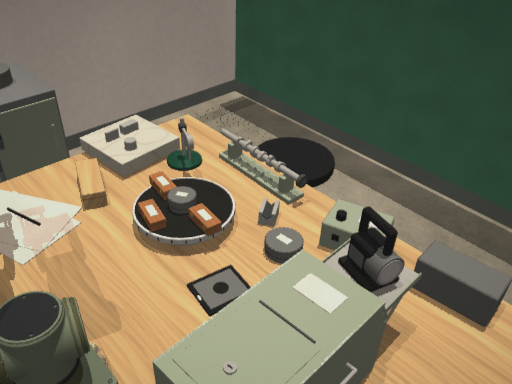

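The top view shows three brown cases on the platter, at (140,204), (213,207) and (173,243). The pad is at (277,240). The lamp stands on the shelf near (405,175), and the box opens towards the top of the picture, so the push is roughly along −x.

```bash
cat > h.py <<'E'
from workcell import env
import cv2,numpy as np
def ray(n,u,v,z):
    c=env.get_calibration(n);R=np.array(c["R"]);t=np.array(c["t"])
    d=R.T@np.array([(u-c["cx"])/c["fx"],(v-c["cy"])/c["fy"],1]);o=-R.T@t
    return o+d*(z-o[2])/d[2]
def proj(n,X):
    c=env.get_calibration(n);p=np.array(c["R"])@np.array(X,float)+np.array(c["t"])
    return np.array([c["fx"]*p[0]/p[2]+c["cx"],c["fy"]*p[1]/p[2]+c["cy"]])
def tri(p,q):
    A=[];b=[]
    for n,(u,v) in(("top",p),("side",q)):
        c=env.get_calibration(n);R=np.array(c["R"]);t=np.array(c["t"])
        for k,(w,m,f) in enumerate(((u,c["cx"],c["fx"]),(v,c["cy"],c["fy"]))):
            a=(w-m)/f;A.append(a*R[2]-R[k]);b.append(t[k]-a*t[2])
    return np.linalg.lstsq(np.array(A),np.array(b),rcond=None)[0]
def cases(im,n="top",z=87,roi=None):
    "brown cases: centre, long-axis yaw, size at height z"
    h=cv2.cvtColor(im,cv2.COLOR_RGB2HSV)
    m=cv2.inRange(h,(2,120,60),(13,255,255))
    m=cv2.morphologyEx(m,cv2.MORPH_CLOSE,np.ones((9,9)))
    out=[]
    for c in cv2.findContours(m,cv2.RETR_EXTERNAL,cv2.CHAIN_APPROX_NONE)[0]:
        if cv2.contourArea(c)<150: continue
        P=np.array([ray(n,u,v,z)[:2] for u,v in c[:,0]],np.float32)
        (x,y),_,_=cv2.minAreaRect(P);B=cv2.boxPoints(cv2.minAreaRect(P))
        e=[B[1]-B[0],B[2]-B[1]];L=[np.linalg.norm(k) for k in e];l=e[int(np.argmax(L))]
        out.append((round(float(x)),round(float(y)),round(float(np.degrees(np.arctan2(l[1],l[0]))))%180,round(float(max(L))),round(float(min(L))),cv2.minAreaRect(c)[0]))
    return out
def crop(im,x0,y0,x1,y1,k,f):
    cv2.imwrite(f,cv2.resize(im[y0:y1,x0:x1,::-1],None,fx=k,fy=k,interpolation=cv2.INTER_CUBIC))
E
python3 - <<'E'
from h import *
im=cv2.imread("pics/top0.png")[:,:,::-1].copy()
sd=cv2.imread("pics/side0.png")[:,:,::-1].copy()
for c in cases(im):print(c)
print([h for h in cases(sd,"side")])
crop(im,340,130,480,230,5,"pics/c1.png")
crop(sd,320,190,430,310,5,"pics/c2.png")
E
```

```text
(430, 254, 77, 103, 45, (172.94552612304688, 242.29722595214844))
(529, 143, 83, 103, 45, (213.70960998535156, 206.92796325683594))
(535, 351, 82, 102, 45, (139.45944213867188, 203.7432403564453))
[(519, 131, 84, 132, 63, (204.50003051757812, 218.50003051757812)), (468, 289, 46, 279, 96, (155.2353057861328, 201.05882263183594))]
```

View pics/c1.png

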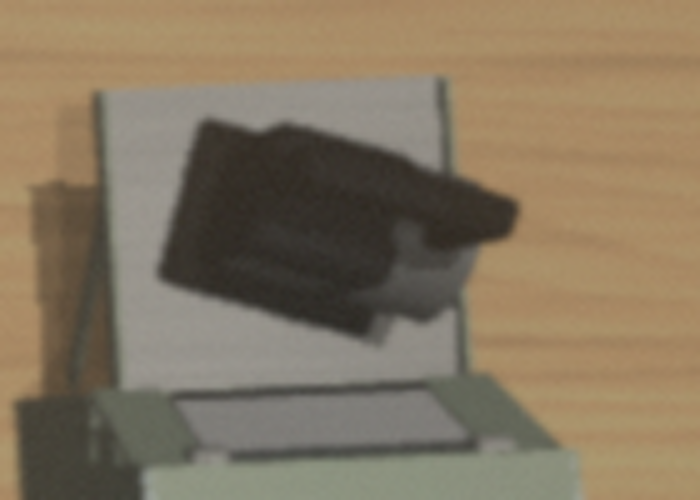

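View pics/c2.png

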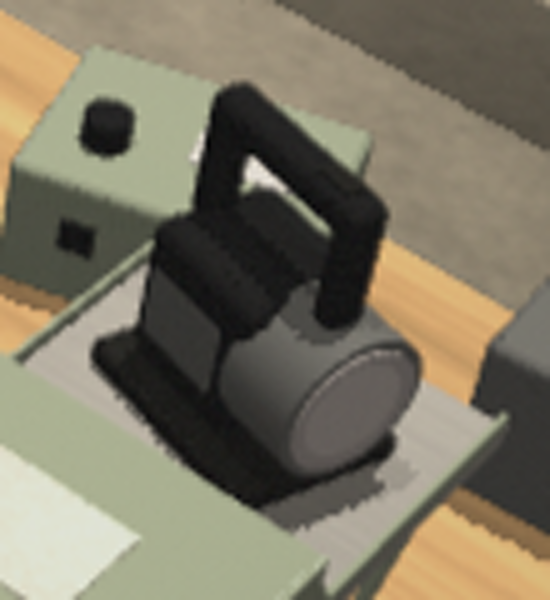

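The crops show the lamp handle as a bar running from about (397,158) to (440,173) in the top image and (368,209) to (394,231) in the side image. The shelf's outer corners are near (360,148) and (429,146), and the flap's lower edge runs from (376,209) to (426,207).

Run:
```python
from h import *
f=lambda u,v:(340+u/5,130+v/5)
np.set_printoptions(precision=0,suppress=True)
for p in[(100,92),(445,78),(118,390),(462,375)]:print("shelf",ray("top",*f(*p),174))
for p in[(180,398),(430,383)]:print("flap low",ray("top",*f(*p),170))
for p in[(195,458),(475,445)]:print("flap top",ray("top",*f(*p),232))
for p in[(145,465),(578,450)]:print("boxtop",ray("top",*f(*p),245))
a,b=ray("top",*f(278,137),320),ray("top",*f(510,215),320);print("handle top",a,b,np.degrees(np.arctan2(*(a-b)[1::-1])))
g=lambda u,v:(320+u/5,190+v/5)
a,b=ray("side",*g(240,95),320),ray("side",*g(370,200),320);print("handle side",a,b)
print("base", [ray("top",*f(*p),172) for p in((205,120),(160,275),(385,345))])
im=cv2.imread("pics/top0.png")
# pad & turntable
print("pad",[ray("top",u,v,8) for u,v in((262,215),(299,221),(293,266),(255,260))])
print("table",[ray("top",*p,55) for p in((180,154),(180,256),(129,205),(231,205))])
g=cv2.cvtColor(im,cv2.COLOR_BGR2GRAY);m=(g<90).astype('uint8');m[:200]=0;m[280:]=0;m[:,:245]=0;m[:,310:]=0
c=max(cv2.findContours(m,0,1)[0],key=cv2.contourArea)
P=np.array([ray("top",u,v,8)[:2] for u,v in c[:,0]],np.float32);print(cv2.minAreaRect(P))
# handle in side/other items
print("big",ray("top",279,163,44),"vb",ray("top",235,140,46),"greenbox",[ray("top",*p,80) for p in((284,93),(338,70),(350,105),(300,130))])
```

```text
shelf [ 681. -239.  174.]
shelf [ 690. -413.  174.]
shelf [ 530. -247.  174.]
shelf [ 539. -419.  174.]
flap low [ 526. -279.  170.]
flap low [ 535. -405.  170.]
flap top [ 497. -265.  232.]
flap top [ 505. -396.  232.]
boxtop [ 494. -238.  245.]
boxtop [ 503. -437.  245.]
handle top [ 635. -272.  320.] [ 603. -369.  320.] 71.6107607387163
handle side [ 621. -294.  320.] [ 605. -368.  320.]
base [array([ 668., -293.,  172.]), array([ 588., -269.,  172.]), array([ 554., -382.,  172.])]
pad [array([508.,   7.,   8.]), array([ 492., -103.,    8.]), array([359., -86.,   8.]), array([375.,  27.,   8.])]
table [array([682., 249.,  55.]), array([389., 240.,  55.]), array([532., 392.,  55.]), array([536.,  97.,  55.])]
((435.5856628417969, -37.57948303222656), (117.15826416015625, 134.19192504882812), 81.16828918457031)
big [661. -40.  44.] vb [727.  90.  46.] greenbox [array([857., -51.,  80.]), array([ 926., -205.,   80.]), array([ 824., -238.,   80.]), array([750., -97.,  80.])]
```

```bash
python3 -m jog '[{"dz":0.045,"grip":-1},{"dz":0.045,"grip":-1},{"dz":0.045,"grip":-1},{"dx":0.018,"dy":-0.034,"wz":-0.062},{"dx":0.018,"dy":-0.034,"wz":-0.062},{"dx":0.018,"dy":-0.034,"wz":-0.062},{"dx":0.018,"dy":-0.034,"wz":-0.062},{"dx":0.018,"dy":-0.034,"wz":-0.062},{"dx":0.018,"dy":-0.034,"wz":-0.062},{"dx":0.018,"dy":-0.034,"wz":-0.062}]' 25
python3 -m jog '[{"dx":0.018,"dy":-0.034,"wz":-0.062},{"dx":0.018,"dy":-0.034,"wz":-0.062},{"dx":0.018,"dy":-0.034,"wz":-0.062},{"dx":0.018,"dy":-0.034,"wz":-0.062},{"dx":0.018,"dy":-0.034,"wz":-0.062},{"dx":0.018,"dy":-0.034,"wz":-0.062},{"dx":0.018,"dy":-0.034,"wz":-0.062},{"dx":0.018,"dy":-0.034,"wz":-0.062},{"dx":0.018,"dy":-0.034,"wz":-0.062},{"dx":0.018,"dy":-0.034,"wz":-0.062}]'
python3 -m jog '[{"dx":0.018,"dy":-0.034,"wz":-0.062},{"dx":0.018,"dy":-0.034,"wz":-0.062},{"dx":0.018,"dy":-0.034,"wz":-0.062},{"dx":0.018,"dy":-0.034,"wz":-0.062},{"dx":0.018,"dy":-0.034,"wz":-0.062},{"dx":0.018,"dy":-0.034,"wz":-0.062},{"dx":0.018,"dy":-0.034,"wz":-0.062},{"dx":0.018,"dy":-0.034,"wz":-0.062},{"dx":0.018,"dy":-0.034,"wz":-0.062},{}]'
python3 - <<'E'
from h import *
s=env.state();print(s["ee_pos"],s["ee_rot"],s["qpos"],s["force"])
a=env.grab_frame("top");b=env.grab_frame("side")
x=np.vstack([cv2.resize(a[100:240,330:480],None,fx=2.5,fy=2.5),]);y=cv2.resize(b[150:310,300:450],(375,400))
x=cv2.copyMakeBorder(x,0,50,0,0,cv2.BORDER_CONSTANT);cv2.imwrite("pics/c3.png",np.hstack([x,y])[:,:,::-1])
E
```

```text
[143.67821011 556.29411784 213.20222932] [-1.79908587e+02 -1.04916193e-03  1.65520046e+02] [ 7.43718354e+01  1.83481980e+01  8.96994042e+01 -8.22927738e-04
  7.20438133e+01 -1.14795691e+00] [-0.13221323 -0.41358831 -0.01702096]invalid input
invalid input
invalid input
```

View pics/c3.png

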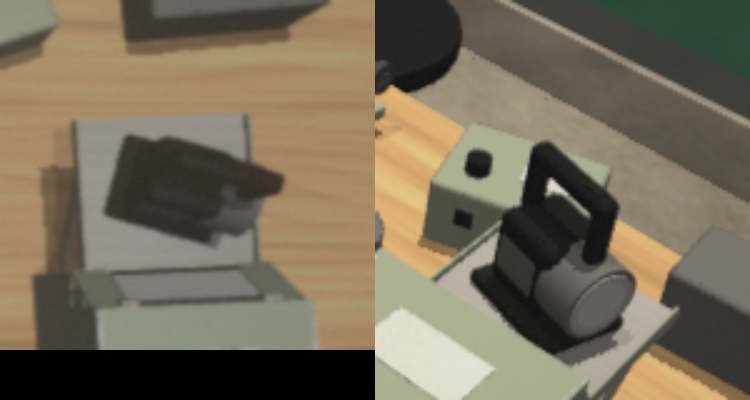

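Nothing moved because the calls were refused as "invalid input", so the picture is unchanged. The rows probably need every field, so I'll test that on a short move.

```bash
python3 -m jog '[{"dx":0,"dy":0,"dz":0.045,"wx":0,"wy":0,"wz":0,"grip":-1},{"dx":0,"dy":0,"dz":0.045,"wx":0,"wy":0,"wz":0,"grip":-1},{"dx":0,"dy":0,"dz":0.045,"wx":0,"wy":0,"wz":0,"grip":-1}]' 25
```

```text
time_s: 0.5
ee_pos: [143.7, 556.4, 350.2]
ee_rot: [-179.9, -0.0, 165.5]
force: [0.3, 2.0, 0.3]
gripper_width: 91.2
```

```bash
python3 -m jog '[{"dx":0.0234,"dy":-0.044,"dz":0,"wx":0,"wy":0,"wz":-0.08,"grip":-1},{"dx":0.0234,"dy":-0.044,"dz":0,"wx":0,"wy":0,"wz":-0.08,"grip":-1},{"dx":0.0234,"dy":-0.044,"dz":0,"wx":0,"wy":0,"wz":-0.08,"grip":-1},{"dx":0.0234,"dy":-0.044,"dz":0,"wx":0,"wy":0,"wz":-0.08,"grip":-1},{"dx":0.0234,"dy":-0.044,"dz":0,"wx":0,"wy":0,"wz":-0.08,"grip":-1},{"dx":0.0234,"dy":-0.044,"dz":0,"wx":0,"wy":0,"wz":-0.08,"grip":-1},{"dx":0.0234,"dy":-0.044,"dz":0,"wx":0,"wy":0,"wz":-0.08,"grip":-1},{"dx":0.0234,"dy":-0.044,"dz":0,"wx":0,"wy":0,"wz":-0.08,"grip":-1},{"dx":0.0234,"dy":-0.044,"dz":0,"wx":0,"wy":0,"wz":-0.08,"grip":-1},{"dx":0.0234,"dy":-0.044,"dz":0,"wx":0,"wy":0,"wz":-0.08,"grip":-1}]'
python3 -m jog '[{"dx":0.0234,"dy":-0.044,"dz":0,"wx":0,"wy":0,"wz":-0.08,"grip":-1},{"dx":0.0234,"dy":-0.044,"dz":0,"wx":0,"wy":0,"wz":-0.08,"grip":-1},{"dx":0.0234,"dy":-0.044,"dz":0,"wx":0,"wy":0,"wz":-0.08,"grip":-1},{"dx":0.0234,"dy":-0.044,"dz":0,"wx":0,"wy":0,"wz":-0.08,"grip":-1},{"dx":0.0234,"dy":-0.044,"dz":0,"wx":0,"wy":0,"wz":-0.08,"grip":-1},{"dx":0.0234,"dy":-0.044,"dz":0,"wx":0,"wy":0,"wz":-0.08,"grip":-1},{"dx":0.0234,"dy":-0.044,"dz":0,"wx":0,"wy":0,"wz":-0.08,"grip":-1},{"dx":0.0234,"dy":-0.044,"dz":0,"wx":0,"wy":0,"wz":-0.08,"grip":-1},{"dx":0.0234,"dy":-0.044,"dz":0,"wx":0,"wy":0,"wz":-0.08,"grip":-1},{"dx":0,"dy":0,"dz":0,"wx":0,"wy":0,"wz":-0.08,"grip":-1}]'
python3 - <<'E'
from h import *
s=env.state();print(s["ee_pos"],s["ee_rot"],s["qpos"],s["force"])
a=env.grab_frame("top");b=env.grab_frame("side")
cv2.imwrite("pics/t1.png",a[:,:,::-1]);crop(b,300,100,460,300,3,"pics/c4.png");print(cases(a))
E
```

```text
time_s: 1.5
ee_pos: [378.1, 114.8, 349.1]
ee_rot: [180.0, 0.0, 119.5]
force: [0.9, 1.4, 0.2]
gripper_width: 91.2
time_s: 2.5
ee_pos: [590.1, -284.7, 345.1]
ee_rot: [-179.8, 0.1, 73.4]
force: [1.2, 0.2, -0.6]
gripper_width: 91.3
[ 590.1139085  -284.71307802  345.09635476] [-1.79836978e+02  7.71587966e-02  7.33834879e+01] [-26.70811177  23.73658152  62.98075866  -0.10471734  93.42963392
 -10.09762034] [ 1.22780965  0.21994712 -0.63225   ]
[(430, 254, 78, 103, 46, (172.91146850585938, 242.12625122070312)), (530, 143, 84, 104, 45, (213.7154083251953, 206.77694702148438)), (535, 351, 81, 102, 45, (139.5135040283203, 203.91891479492188))]
```

View pics/c4.png

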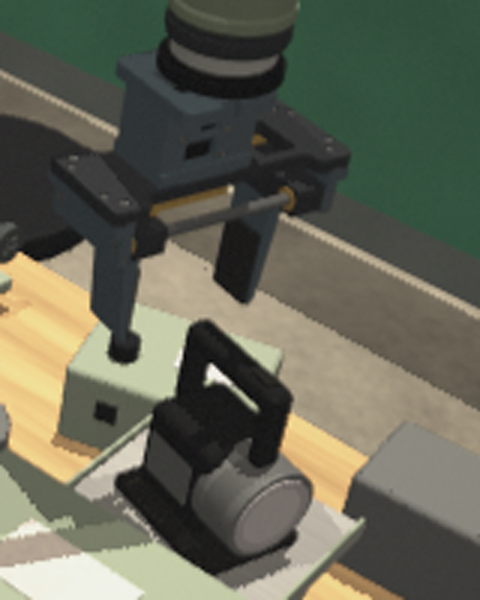

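The gripper is above and slightly left of the handle, and the jaws are aligned across it. I'll move over the handle, descend and grip.

```bash
python3 -m jog '[{"dx":0.0115,"dy":-0.023,"dz":0,"wx":0,"wy":0,"wz":0,"grip":-1},{"dx":0.0115,"dy":-0.023,"dz":0,"wx":0,"wy":0,"wz":0,"grip":-1},{"dx":0,"dy":0,"dz":-0.018,"wx":0,"wy":0,"wz":0,"grip":-1},{"dx":0,"dy":0,"dz":-0.018,"wx":0,"wy":0,"wz":0,"grip":-1},{"dx":0,"dy":0,"dz":-0.016,"wx":0,"wy":0,"wz":0,"grip":-1},{"dx":0,"dy":0,"dz":0,"wx":0,"wy":0,"wz":0,"grip":-1}]' 40
python3 -m jog '[{"dx":0,"dy":0,"dz":0,"wx":0,"wy":0,"wz":0,"grip":1},{"dx":0,"dy":0,"dz":0,"wx":0,"wy":0,"wz":0,"grip":1},{"dx":0,"dy":0,"dz":0,"wx":0,"wy":0,"wz":0,"grip":1},{"dx":0,"dy":0,"dz":0,"wx":0,"wy":0,"wz":0,"grip":1},{"dx":0,"dy":0,"dz":0,"wx":0,"wy":0,"wz":0,"grip":1},{"dx":0,"dy":0,"dz":0,"wx":0,"wy":0,"wz":0,"grip":1},{"dx":0,"dy":0,"dz":0,"wx":0,"wy":0,"wz":0,"grip":1},{"dx":0,"dy":0,"dz":0,"wx":0,"wy":0,"wz":0,"grip":1},{"dx":0,"dy":0,"dz":0,"wx":0,"wy":0,"wz":0,"grip":1},{"dx":0,"dy":0,"dz":0,"wx":0,"wy":0,"wz":0,"grip":1}]' 40
python3 - <<'E'
from h import *
a=env.grab_frame("top");b=env.grab_frame("side")
cv2.imwrite("pics/t2.png",a[:,:,::-1]);crop(b,300,100,460,300,3,"pics/c5.png")
E
```

```text
time_s: 3.2
ee_pos: [610.2, -323.7, 295.0]
ee_rot: [-179.7, -0.1, 74.0]
force: [-0.3, -0.4, 0.0]
gripper_width: 91.4
time_s: 4.2
ee_pos: [611.7, -325.4, 296.9]
ee_rot: [180.0, 0.0, 73.8]
force: [1.4, -0.7, 0.3]
gripper_width: 19.6
```

View pics/c5.png

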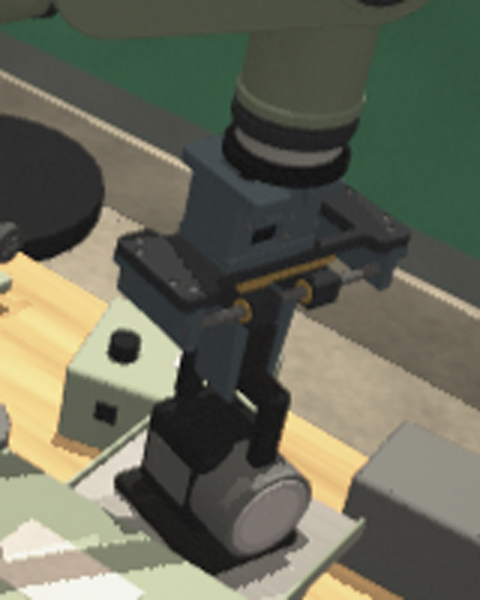

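The handle is gripped at 19.6 mm. I'll lift, clear the shelf in +y, then carry the lamp low to the pad.

```bash
python3 -m jog '[{"dx":0,"dy":0,"dz":0.01,"wx":0,"wy":0,"wz":0,"grip":1},{"dx":0,"dy":0,"dz":0.015,"wx":0,"wy":0,"wz":0,"grip":1},{"dx":0,"dy":0.015,"dz":0.005,"wx":0,"wy":0,"wz":0,"grip":1},{"dx":0,"dy":0.03,"dz":0,"wx":0,"wy":0,"wz":0,"grip":1},{"dx":0,"dy":0.03,"dz":0,"wx":0,"wy":0,"wz":0,"grip":1},{"dx":0,"dy":0.03,"dz":0,"wx":0,"wy":0,"wz":0,"grip":1},{"dx":0,"dy":0.03,"dz":0,"wx":0,"wy":0,"wz":0,"grip":1},{"dx":0,"dy":0.03,"dz":0,"wx":0,"wy":0,"wz":0,"grip":1},{"dx":-0.01,"dy":0.02,"dz":0,"wx":0,"wy":0,"wz":0,"grip":1},{"dx":-0.01,"dy":0.01,"dz":0,"wx":0,"wy":0,"wz":0,"grip":1}]'
python3 -m jog '[{"dx":-0.016,"dy":0.009,"dz":-0.01,"wx":0,"wy":0,"wz":-0.14,"grip":1},{"dx":-0.016,"dy":0.009,"dz":-0.016,"wx":0,"wy":0,"wz":-0.14,"grip":1},{"dx":-0.016,"dy":0.009,"dz":-0.016,"wx":0,"wy":0,"wz":-0.14,"grip":1},{"dx":-0.016,"dy":0.009,"dz":-0.016,"wx":0,"wy":0,"wz":-0.14,"grip":1},{"dx":-0.016,"dy":0.009,"dz":-0.016,"wx":0,"wy":0,"wz":-0.14,"grip":1},{"dx":-0.016,"dy":0.009,"dz":-0.016,"wx":0,"wy":0,"wz":-0.14,"grip":1},{"dx":-0.016,"dy":0.009,"dz":-0.016,"wx":0,"wy":0,"wz":-0.14,"grip":1},{"dx":-0.016,"dy":0.009,"dz":-0.016,"wx":0,"wy":0,"wz":-0.14,"grip":1},{"dx":-0.015,"dy":0.009,"dz":-0.016,"wx":0,"wy":0,"wz":-0.14,"grip":1},{"dx":-0.01,"dy":0.006,"dz":-0.008,"wx":0,"wy":0,"wz":-0.14,"grip":1}]'
python3 - <<'E'
from h import *
s=env.state();print(s["ee_pos"],s["ee_rot"],s["gripper_width"])
a=env.grab_frame("top");b=env.grab_frame("side")
cv2.imwrite("pics/t3.png",a[:,:,::-1]);cv2.imwrite("pics/s3.png",b[:,:,::-1])
x=cv2.resize(a[180:310,210:340],(520,520));y=cv2.resize(b[180:380,120:280],(416,520));cv2.imwrite("pics/c6.png",cv2.resize(np.hstack([x,y]),(792,440))[:,:,::-1])
E
```

```text
time_s: 5.3
ee_pos: [590.4, -126.8, 326.4]
ee_rot: [-179.9, -0.1, 74.0]
force: [-0.6, -0.5, -5.2]
gripper_width: 19.7
time_s: 6.3
ee_pos: [435.1, -41.6, 179.5]
ee_rot: [-180.0, 0.3, -6.7]
force: [-1.0, -0.2, -4.8]
gripper_width: 19.9
[435.11306695 -41.61833365 179.46256552] [-179.95767808    0.26781442   -6.67410661] 19.900592239193156
```

View pics/c6.png

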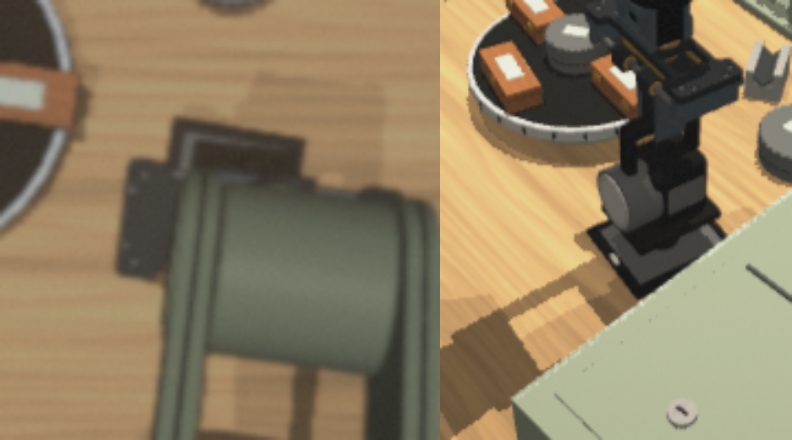

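Run:
```python
from h import *
np.set_printoptions(precision=1,suppress=True)
f=lambda u,v:(340+u/5,130+v/5);g=lambda u,v:(320+u/5,190+v/5)
for z in(172,182):
    A=ray("top",*f(203,118),z);B=ray("top",*f(158,278),z);e=(A-B)[:2];L=np.linalg.norm(e);e/=L
    xd=np.array([-e[1],e[0]]);print(z,A,B,L,"yaw",np.degrees(np.arctan2(xd[1],xd[0])),"ctr",(A+B)[:2]/2-54*xd)
    print(" side +x,-y.. corner",ray("side",*g(95,350),z),"front",ray("side",*g(397,440),z),"bottom",ray("side",*g(255,507),z))
b=cv2.imread("pics/s3.png");p=proj("side",[435,-38,60]);print(p)
x,y=map(int,p);crop(b[:,:,::-1],x-60,y-90,x+60,y+50,5,"pics/c7.png");print(x-60,y-90)
a=np.radians(-7)
for dx,dy in((54,43),(54,-43),(-54,-43),(-54,43)):
    P=np.array([435+dx*np.cos(a)-dy*np.sin(a),-41+dx*np.sin(a)+dy*np.cos(a),52]);print(dx,dy,(proj("side",P)-[x-60,y-90])*5)
```

```text
172 [ 668.9 -291.6  172. ] [ 586.7 -268.   172. ] 85.4803100414566 yaw 73.98802962094702 ctr [ 612.9 -331.7]
 side +x,-y.. corner [ 593.  -265.6  172. ] front [ 648.6 -387.4  172. ] bottom [ 569.9 -370.2  172. ]
182 [ 667.1 -288.2  182. ] [ 585.9 -264.8  182. ] 84.52603158643082 yaw 73.988029620947 ctr [ 611.6 -328.4]
 side +x,-y.. corner [ 583.8 -271.4  182. ] front [ 638.7 -391.6  182. ] bottom [ 561.  -374.6  182. ]
[220.3 273.4]
160 183
54 43 [347.9 374.6]
54 -43 [444.3 474.8]
-54 -43 [259.4 567.4]
-54 43 [167.3 458.8]
```

View pics/c7.png

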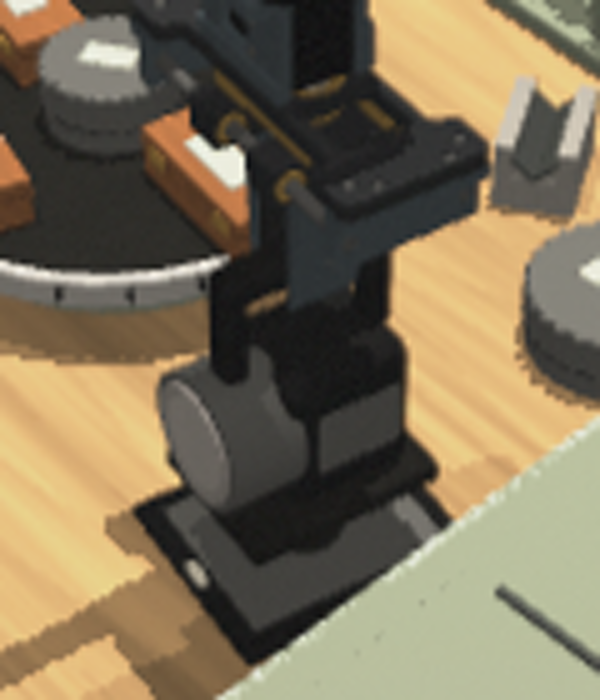

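```bash
python3 -m jog '[{"dx":0,"dy":0.003,"dz":-0.008,"wx":0,"wy":0,"wz":-0.03,"grip":1},{"dx":0,"dy":0,"dz":-0.01,"wx":0,"wy":0,"wz":0,"grip":1},{"dx":0,"dy":0,"dz":-0.01,"wx":0,"wy":0,"wz":0,"grip":1},{"dx":0,"dy":0,"dz":-0.007,"wx":0,"wy":0,"wz":0,"grip":1},{"dx":0,"dy":0,"dz":0,"wx":0,"wy":0,"wz":0,"grip":1}]'
python3 - <<'E'
from h import *
a=np.radians(-8.8)
for dx,dy in((-68,60),(-68,-60)):
    P=[435.6+dx*np.cos(a)-dy*np.sin(a),-37.6+dx*np.sin(a)+dy*np.cos(a),8];print(dx,dy,(proj("side",P)-[160,183])*5)
E
```

```text
time_s: 6.9
ee_pos: [437.6, -40.3, 144.8]
ee_rot: [180.0, 0.2, -8.1]
force: [1.0, -0.3, -5.3]
gripper_width: 20.3
-68 60 [128.38524826 502.55606251]
-68 -60 [246.02932695 658.53006165]
```

```bash
python3 -m jog '[{"dx":-0.001,"dy":0.001,"dz":-0.004,"wx":0,"wy":0,"wz":0,"grip":1},{"dx":0,"dy":0,"dz":-0.003,"wx":0,"wy":0,"wz":0,"grip":1},{"dx":0,"dy":0,"dz":-0.002,"wx":0,"wy":0,"wz":0,"grip":1},{"dx":0,"dy":0,"dz":0,"wx":0,"wy":0,"wz":0,"grip":1}]'
```

```text
time_s: 7.3
ee_pos: [437.3, -39.3, 136.8]
ee_rot: [180.0, 0.0, -8.1]
force: [1.1, 0.8, -4.8]
gripper_width: 20.1
```

```bash
python3 -m jog '[{"dx":-0.001,"dy":0.001,"dz":-0.002,"wx":0,"wy":0,"wz":0,"grip":1},{"dx":0,"dy":0,"dz":0,"wx":0,"wy":0,"wz":0,"grip":1}]'
python3 -m jog '[{"dx":0,"dy":0,"dz":-0.001,"wx":0,"wy":0,"wz":0,"grip":1},{"dx":0,"dy":0,"dz":0,"wx":0,"wy":0,"wz":0,"grip":1}]'
```

```text
time_s: 7.5
ee_pos: [436.3, -38.2, 135.0]
ee_rot: [180.0, 0.0, -8.1]
force: [-0.9, 0.6, -4.5]
gripper_width: 20.1
time_s: 7.7
ee_pos: [436.5, -38.4, 134.8]
ee_rot: [180.0, -0.0, -8.1]
force: [-2.8, -0.8, 4.4]
gripper_width: 19.8
```

```bash
python3 -m jog '[{"dx":0,"dy":0,"dz":0,"wx":0,"wy":0,"wz":0,"grip":-1},{"dx":0,"dy":0,"dz":0,"wx":0,"wy":0,"wz":0,"grip":-1},{"dx":0,"dy":0,"dz":0,"wx":0,"wy":0,"wz":0,"grip":-1},{"dx":0,"dy":0,"dz":0,"wx":0,"wy":0,"wz":0,"grip":-1},{"dx":0,"dy":0,"dz":0,"wx":0,"wy":0,"wz":0,"grip":-1},{"dx":0,"dy":0,"dz":0,"wx":0,"wy":0,"wz":0,"grip":-1},{"dx":0,"dy":0,"dz":0.02,"wx":0,"wy":0,"wz":0,"grip":-1},{"dx":0,"dy":0,"dz":0.04,"wx":0,"wy":0,"wz":0,"grip":-1},{"dx":0,"dy":0,"dz":0.05,"wx":0,"wy":0,"wz":0,"grip":-1},{"dx":0,"dy":0,"dz":0,"wx":0,"wy":0,"wz":0,"grip":-1}]' 30
python3 -m jog '[{"dx":0.01,"dy":-0.045,"dz":0,"wx":0,"wy":0,"wz":0.14,"grip":-1},{"dx":0.01,"dy":-0.045,"dz":0,"wx":0,"wy":0,"wz":0.14,"grip":-1},{"dx":0.01,"dy":-0.045,"dz":0,"wx":0,"wy":0,"wz":0.14,"grip":-1},{"dx":0.01,"dy":-0.045,"dz":0,"wx":0,"wy":0,"wz":0.14,"grip":-1},{"dx":0.01,"dy":-0.045,"dz":0,"wx":0,"wy":0,"wz":0.14,"grip":-1},{"dx":0,"dy":0,"dz":0,"wx":0,"wy":0,"wz":0,"grip":-1}]'
python3 - <<'E'
from h import *
a=env.grab_frame("top");b=env.grab_frame("side")
cv2.imwrite("pics/t4.png",a[:,:,::-1]);cv2.imwrite("pics/s4.png",b[:,:,::-1]);print(cases(a))
x=cv2.resize(a[150:300,100:330],(460,300));x=cv2.copyMakeBorder(x,0,60,0,0,0);y=cv2.resize(b[170:350,130:290],(320,360));cv2.imwrite("pics/c8.png",np.hstack([x,y])[:,:,::-1])
E
```

```text
time_s: 8.7
ee_pos: [440.4, -38.7, 250.2]
ee_rot: [-180.0, -0.8, -8.1]
force: [0.4, -0.5, 0.1]
gripper_width: 91.3
time_s: 9.3
ee_pos: [486.4, -262.7, 243.1]
ee_rot: [179.9, 0.0, 31.0]
force: [1.7, 0.1, -0.9]
gripper_width: 91.2
[(430, 254, 77, 103, 45, (172.94117736816406, 242.2353057861328)), (529, 143, 84, 104, 46, (213.58465576171875, 206.8231201171875)), (535, 351, 81, 102, 45, (139.50401306152344, 203.72799682617188))]
```

View pics/c8.png

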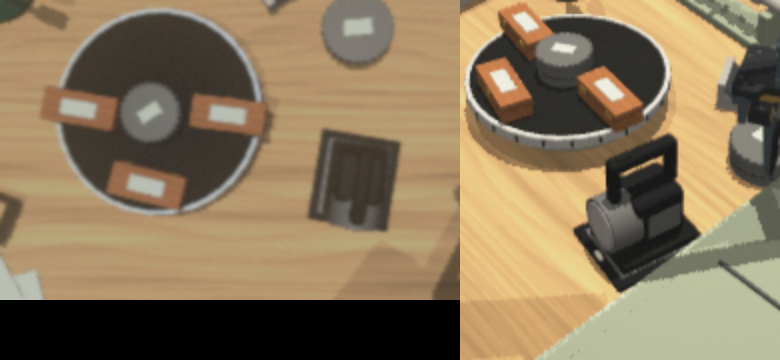

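The lamp stands upright on the pad and all three cases are unmoved. The tool is close above the box top, so I'll raise it first and then go to the nearest case at (529,143).

```bash
python3 -m jog '[{"dx":0,"dy":0,"dz":0.05,"wx":0,"wy":0,"wz":0,"grip":-0.7},{"dx":0.005,"dy":0.045,"dz":0,"wx":0,"wy":0,"wz":0.1,"grip":-0.7},{"dx":0.005,"dy":0.045,"dz":0,"wx":0,"wy":0,"wz":0.1,"grip":-0.7},{"dx":0.005,"dy":0.045,"dz":0,"wx":0,"wy":0,"wz":0.1,"grip":-0.7},{"dx":0.005,"dy":0.045,"dz":0,"wx":0,"wy":0,"wz":0.1,"grip":-0.7},{"dx":0.005,"dy":0.045,"dz":0,"wx":0,"wy":0,"wz":0.1,"grip":-0.7},{"dx":0.005,"dy":0.045,"dz":0,"wx":0,"wy":0,"wz":0.1,"grip":-0.7},{"dx":0.005,"dy":0.045,"dz":0,"wx":0,"wy":0,"wz":0.1,"grip":-0.7},{"dx":0.005,"dy":0.045,"dz":0,"wx":0,"wy":0,"wz":0.1,"grip":-0.7},{"dx":0.003,"dy":0.045,"dz":0,"wx":0,"wy":0,"wz":0.1,"grip":-0.7}]' 30
python3 -m jog '[{"dx":0,"dy":0,"dz":-0.045,"wx":0,"wy":0,"wz":0.025,"grip":-0.7},{"dx":0,"dy":0,"dz":-0.045,"wx":0,"wy":0,"wz":0,"grip":-0.7},{"dx":0,"dy":0,"dz":-0.045,"wx":0,"wy":0,"wz":0,"grip":-0.7},{"dx":0,"dy":0,"dz":0,"wx":0,"wy":0,"wz":0,"grip":-0.7}]'
python3 -c "
from h import *
print(cases(env.grab_frame('top')))"
```

```text
time_s: 10.4
ee_pos: [526.8, 150.0, 293.7]
ee_rot: [-179.9, 0.0, 83.0]
force: [0.3, 0.0, 0.4]
gripper_width: 77.3
time_s: 10.8
ee_pos: [522.3, 146.9, 153.1]
ee_rot: [-179.2, 0.3, 84.2]
force: [-1.1, -0.6, 0.6]
gripper_width: 76.9
[]
```

```bash
python3 -m jog '[{"dx":0.007,"dy":-0.004,"dz":-0.03,"wx":0,"wy":0,"wz":0,"grip":-0.7},{"dx":0,"dy":0,"dz":-0.03,"wx":0,"wy":0,"wz":0,"grip":-0.7},{"dx":0,"dy":0,"dz":-0.02,"wx":0,"wy":0,"wz":0,"grip":-0.7},{"dx":0,"dy":0,"dz":-0.012,"wx":0,"wy":0,"wz":0,"grip":-0.7},{"dx":0,"dy":0,"dz":0,"wx":0,"wy":0,"wz":0,"grip":-0.7}]'
python3 -m jog '[{"dx":0,"dy":0,"dz":0,"wx":0,"wy":0,"wz":0,"grip":1},{"dx":0,"dy":0,"dz":0,"wx":0,"wy":0,"wz":0,"grip":1},{"dx":0,"dy":0,"dz":0,"wx":0,"wy":0,"wz":0,"grip":1},{"dx":0,"dy":0,"dz":0,"wx":0,"wy":0,"wz":0,"grip":1},{"dx":0,"dy":0,"dz":0,"wx":0,"wy":0,"wz":0,"grip":1}]' 30
```

```text
time_s: 11.35
ee_pos: [535.8, 143.4, 67.7]
ee_rot: [180.0, -0.0, 84.1]
force: [0.2, 0.2, 0.1]
gripper_width: 77.6
time_s: 11.85
ee_pos: [536.3, 143.1, 67.7]
ee_rot: [179.9, -0.0, 84.1]
force: [-0.8, -1.5, 3.2]
gripper_width: 46.8
```

```bash
python3 -m jog '[{"dx":0,"dy":0,"dz":0,"wx":0,"wy":0,"wz":0,"grip":-0.5},{"dx":0,"dy":0,"dz":-0.004,"wx":0,"wy":0,"wz":0,"grip":-0.5},{"dx":0,"dy":0,"dz":-0.003,"wx":0,"wy":0,"wz":0,"grip":-0.5},{"dx":0,"dy":0,"dz":0,"wx":0,"wy":0,"wz":0,"grip":1},{"dx":0,"dy":0,"dz":0,"wx":0,"wy":0,"wz":0,"grip":1},{"dx":0,"dy":0,"dz":0,"wx":0,"wy":0,"wz":0,"grip":1},{"dx":0,"dy":0,"dz":0,"wx":0,"wy":0,"wz":0,"grip":1},{"dx":0,"dy":0,"dz":0,"wx":0,"wy":0,"wz":0,"grip":1}]' 35
python3 -m jog '[{"dx":0,"dy":0,"dz":0.02,"wx":0,"wy":0,"wz":0,"grip":1},{"dx":0,"dy":0,"dz":0.04,"wx":0,"wy":0,"wz":0,"grip":1},{"dx":0,"dy":0,"dz":0.045,"wx":0,"wy":0,"wz":0,"grip":1},{"dx":0,"dy":0,"dz":0.045,"wx":0,"wy":0,"wz":0,"grip":1},{"dx":0,"dy":0,"dz":0.02,"wx":0,"wy":0,"wz":0,"grip":1},{"dx":0,"dy":0,"dz":0,"wx":0,"wy":0,"wz":0,"grip":1}]'
```

```text
time_s: 12.65
ee_pos: [535.4, 143.1, 59.9]
ee_rot: [-180.0, -0.0, 84.1]
force: [0.3, 0.2, -1.2]
gripper_width: 46.3
time_s: 13.25
ee_pos: [537.2, 143.5, 233.4]
ee_rot: [179.6, -0.1, 84.1]
force: [0.5, 0.5, -3.3]
gripper_width: 46.7
```

```bash
python3 -m jog '[{"dx":0.012,"dy":-0.0395,"dz":0,"wx":0,"wy":0,"wz":-0.117,"grip":1},{"dx":0.012,"dy":-0.0395,"dz":0,"wx":0,"wy":0,"wz":-0.117,"grip":1},{"dx":0.012,"dy":-0.0395,"dz":0,"wx":0,"wy":0,"wz":-0.117,"grip":1},{"dx":0.012,"dy":-0.0395,"dz":0,"wx":0,"wy":0,"wz":-0.117,"grip":1},{"dx":0.012,"dy":-0.0395,"dz":0,"wx":0,"wy":0,"wz":-0.117,"grip":1},{"dx":0.012,"dy":-0.0395,"dz":0,"wx":0,"wy":0,"wz":-0.117,"grip":1},{"dx":0,"dy":-0.0395,"dz":0,"wx":0,"wy":0,"wz":-0.117,"grip":1},{"dx":0,"dy":-0.0395,"dz":0,"wx":0,"wy":0,"wz":-0.117,"grip":1},{"dx":0,"dy":-0.0395,"dz":0,"wx":0,"wy":0,"wz":-0.117,"grip":1},{"dx":0,"dy":-0.0395,"dz":0,"wx":0,"wy":0,"wz":-0.117,"grip":1}]'
python3 -m jog '[{"dx":0,"dy":-0.0395,"dz":0,"wx":0,"wy":0,"wz":-0.117,"grip":1},{"dx":0,"dy":-0.0395,"dz":0,"wx":0,"wy":0,"wz":-0.117,"grip":1},{"dx":0,"dy":0,"dz":-0.02,"wx":0,"wy":0,"wz":0,"grip":1},{"dx":0,"dy":0,"dz":0,"wx":0,"wy":0,"wz":0,"grip":1}]'
python3 - <<'E'
from h import *
a=env.grab_frame("top");b=env.grab_frame("side");s=env.state();print(s["ee_pos"],s["qpos"])
cv2.imwrite("pics/t5.png",a[:,:,::-1])
x=cv2.resize(a[130:260,330:480],(450,390));y=cv2.resize(b[130:330,290:450],(312,390));cv2.imwrite("pics/c9.png",np.hstack([x,y])[:,:,::-1]);print(cases(a))
E
```

```text
time_s: 14.25
ee_pos: [606.3, -253.1, 226.9]
ee_rot: [-179.8, 0.2, 16.8]
force: [0.6, -0.4, -2.6]
gripper_width: 46.7
time_s: 14.65
ee_pos: [604.8, -330.8, 203.9]
ee_rot: [-179.6, 0.5, 3.5]
force: [-0.6, -0.4, -2.4]
gripper_width: 46.2
[ 606.64226749 -330.01300471  207.59164806] [-2.95080659e+01  2.93362414e+01  7.28928700e+01  1.63051154e-02
  7.80514300e+01  5.68144855e+01]
[(430, 246, 82, 104, 46, (175.8918914794922, 242.14866638183594)), (527, 352, 85, 103, 45, (139.26829528808594, 206.58535766601562))]
```

View pics/c9.png

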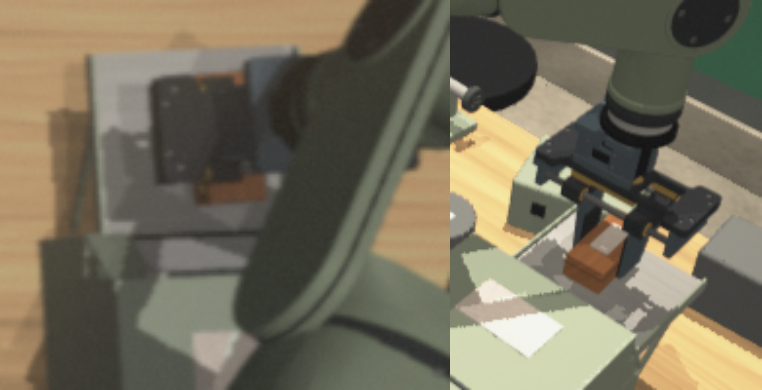

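The case hangs level above the shelf, aligned and roughly central. I'll lower it, release it, move behind it and push.

```bash
python3 -m jog '[{"dx":-0.005,"dy":0,"dz":-0.014,"wx":0,"wy":0,"wz":0,"grip":1},{"dx":-0.005,"dy":0,"dz":-0.01,"wx":0,"wy":0,"wz":0,"grip":1},{"dx":0,"dy":0,"dz":-0.004,"wx":0,"wy":0,"wz":0,"grip":1},{"dx":0,"dy":0,"dz":0,"wx":0,"wy":0,"wz":0,"grip":1}]'
python3 -m jog '[{"dx":0,"dy":0,"dz":-0.002,"wx":0,"wy":0,"wz":0,"grip":1},{"dx":0,"dy":0,"dz":0,"wx":0,"wy":0,"wz":0,"grip":1}]'
```

```text
time_s: 15.15
ee_pos: [597.3, -330.2, 181.5]
ee_rot: [-180.0, 0.0, 3.7]
force: [-0.6, -0.3, -2.2]
gripper_width: 46.3
time_s: 15.35
ee_pos: [597.9, -330.9, 180.4]
ee_rot: [180.0, -0.0, 3.7]
force: [-1.0, 0.2, -2.0]
gripper_width: 46.7
```

```bash
python3 -m jog '[{"dx":0,"dy":0,"dz":-0.002,"wx":0,"wy":0,"wz":0,"grip":1},{"dx":0,"dy":0,"dz":-0.001,"wx":0,"wy":0,"wz":0,"grip":1},{"dx":0,"dy":0,"dz":-0.001,"wx":0,"wy":0,"wz":0,"grip":1},{"dx":0,"dy":0,"dz":0,"wx":0,"wy":0,"wz":0,"grip":1}]'
python3 -m jog '[{"dx":0,"dy":0,"dz":0,"wx":0,"wy":0,"wz":0,"grip":-0.6},{"dx":0,"dy":0,"dz":0,"wx":0,"wy":0,"wz":0,"grip":-0.6},{"dx":0,"dy":0,"dz":0,"wx":0,"wy":0,"wz":0,"grip":-0.6},{"dx":0,"dy":0,"dz":0.02,"wx":0,"wy":0,"wz":0,"grip":-0.6},{"dx":0,"dy":0,"dz":0.035,"wx":0,"wy":0,"wz":0,"grip":-0.6},{"dx":0.03,"dy":0.002,"dz":0,"wx":0,"wy":0,"wz":0,"grip":1},{"dx":0.03,"dy":0.002,"dz":0,"wx":0,"wy":0,"wz":0,"grip":1},{"dx":0.03,"dy":0.002,"dz":0,"wx":0,"wy":0,"wz":0,"grip":1},{"dx":0,"dy":0,"dz":0,"wx":0,"wy":0,"wz":0,"grip":1},{"dx":0,"dy":0,"dz":0,"wx":0,"wy":0,"wz":0,"grip":1}]'
python3 - <<'E'
from h import *
a=env.grab_frame("top");b=env.grab_frame("side")
cv2.imwrite("pics/t6.png",a[:,:,::-1]);cv2.imwrite("pics/s6.png",b[:,:,::-1])
for c in cases(b,"side",202):print(c)
E
```

```text
time_s: 15.75
ee_pos: [597.5, -330.9, 175.8]
ee_rot: [-180.0, 0.0, 3.6]
force: [0.0, -0.0, -1.8]
gripper_width: 46.8
time_s: 16.75
ee_pos: [687.6, -324.8, 230.4]
ee_rot: [-180.0, 0.1, 3.7]
force: [0.0, -0.2, 0.9]
gripper_width: 35.9
(595, -337, 7, 112, 54, (367.5000305175781, 268.0000305175781))
(384, 145, 49, 227, 76, (161.34616088867188, 206.23077392578125))
```

```bash
python3 -m jog '[{"dx":0,"dy":0,"dz":-0.02,"wx":0,"wy":0,"wz":0,"grip":1},{"dx":0,"dy":0,"dz":-0.02,"wx":0,"wy":0,"wz":0,"grip":1},{"dx":0,"dy":0,"dz":-0.008,"wx":0,"wy":0,"wz":0,"grip":1},{"dx":0,"dy":0,"dz":0,"wx":0,"wy":0,"wz":0,"grip":1},{"dx":-0.015,"dy":-0.001,"dz":0,"wx":0,"wy":0,"wz":0,"grip":1},{"dx":-0.015,"dy":-0.001,"dz":0,"wx":0,"wy":0,"wz":0,"grip":1},{"dx":-0.015,"dy":-0.001,"dz":0,"wx":0,"wy":0,"wz":0,"grip":1},{"dx":-0.015,"dy":-0.001,"dz":0,"wx":0,"wy":0,"wz":0,"grip":1}]'
python3 -m jog '[{"dx":-0.015,"dy":-0.001,"dz":0,"wx":0,"wy":0,"wz":0,"grip":1},{"dx":-0.015,"dy":-0.001,"dz":0,"wx":0,"wy":0,"wz":0,"grip":1},{"dx":-0.015,"dy":-0.001,"dz":0,"wx":0,"wy":0,"wz":0,"grip":1},{"dx":-0.015,"dy":-0.001,"dz":0,"wx":0,"wy":0,"wz":0,"grip":1},{"dx":-0.012,"dy":-0.001,"dz":0,"wx":0,"wy":0,"wz":0,"grip":1},{"dx":-0.01,"dy":-0.001,"dz":0,"wx":0,"wy":0,"wz":0,"grip":1}]'
python3 -m jog '[{"dx":-0.01,"dy":0,"dz":0,"wx":0,"wy":0,"wz":0,"grip":1},{"dx":-0.006,"dy":0,"dz":0,"wx":0,"wy":0,"wz":0,"grip":1},{"dx":0,"dy":0,"dz":0,"wx":0,"wy":0,"wz":0,"grip":1},{"dx":0,"dy":0,"dz":0,"wx":0,"wy":0,"wz":0,"grip":1}]'
```

```text
time_s: 17.65
ee_pos: [628.0, -329.4, 184.9]
ee_rot: [179.9, -0.2, 3.6]
force: [1.9, -0.3, -0.2]
gripper_width: 0.4
time_s: 18.25
ee_pos: [544.6, -335.2, 184.0]
ee_rot: [179.9, -0.0, 3.6]
force: [0.6, -0.1, 0.4]
gripper_width: -0.2
time_s: 18.65
ee_pos: [529.7, -335.0, 183.1]
ee_rot: [180.0, -0.0, 3.6]
force: [0.5, 0.0, -1.1]
gripper_width: 0.4
```

Run:
```python
from h import *
a=env.grab_frame("top");b=env.grab_frame("side")
for c in cases(b,"side",202):print(c)
x=cv2.resize(a[130:260,330:480],(450,390));y=cv2.resize(b[130:330,290:450],(312,390));cv2.imwrite("pics/c10.png",np.hstack([x,y])[:,:,::-1]);print(cases(a))
```

```text
(387, 152, 49, 241, 81, (155.0464630126953, 202.35696411132812))
[(430, 246, 81, 104, 45, (175.89202880859375, 242.34400939941406)), (527, 351, 85, 102, 45, (139.48629760742188, 206.63014221191406))]
```

View pics/c10.png

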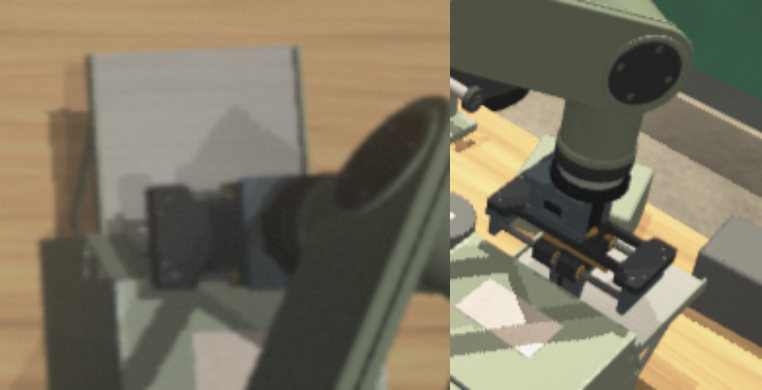

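The shelf is empty, so the first case has gone in. I'll push a few mm further for certainty, back off, and go to the case at (430,246).

```bash
python3 -m jog '[{"dx":-0.007,"dy":0,"dz":0,"wx":0,"wy":0,"wz":0,"grip":1},{"dx":0,"dy":0,"dz":0,"wx":0,"wy":0,"wz":0,"grip":1},{"dx":0.03,"dy":0.002,"dz":0,"wx":0,"wy":0,"wz":0,"grip":1},{"dx":0.04,"dy":0.002,"dz":0,"wx":0,"wy":0,"wz":0,"grip":1},{"dx":0,"dy":0,"dz":0.05,"wx":0,"wy":0,"wz":0,"grip":1},{"dx":0,"dy":0,"dz":0.05,"wx":0,"wy":0,"wz":0,"grip":-0.6},{"dx":0,"dy":0.044,"dz":0,"wx":0,"wy":0,"wz":0.104,"grip":-0.6},{"dx":0,"dy":0.044,"dz":0,"wx":0,"wy":0,"wz":0.104,"grip":-0.6},{"dx":0,"dy":0.044,"dz":0,"wx":0,"wy":0,"wz":0.104,"grip":-0.6},{"dx":0,"dy":0.044,"dz":0,"wx":0,"wy":0,"wz":0.104,"grip":-0.6}]'
python3 -m jog '[{"dx":-0.018,"dy":0.044,"dz":0,"wx":0,"wy":0,"wz":0.104,"grip":-0.6},{"dx":-0.018,"dy":0.044,"dz":0,"wx":0,"wy":0,"wz":0.104,"grip":-0.6},{"dx":-0.018,"dy":0.044,"dz":0,"wx":0,"wy":0,"wz":0.104,"grip":-0.6},{"dx":-0.018,"dy":0.044,"dz":0,"wx":0,"wy":0,"wz":0.104,"grip":-0.6},{"dx":-0.018,"dy":0.044,"dz":0,"wx":0,"wy":0,"wz":0.104,"grip":-0.6},{"dx":-0.018,"dy":0.044,"dz":0,"wx":0,"wy":0,"wz":0.104,"grip":-0.6},{"dx":-0.018,"dy":0.044,"dz":0,"wx":0,"wy":0,"wz":0.104,"grip":-0.6},{"dx":-0.018,"dy":0.044,"dz":0,"wx":0,"wy":0,"wz":0.104,"grip":-0.6},{"dx":-0.014,"dy":0.044,"dz":0,"wx":0,"wy":0,"wz":0.104,"grip":-0.6},{"dx":0,"dy":0,"dz":0,"wx":0,"wy":0,"wz":0,"grip":-0.6}]'
python3 -c "
from h import *
a=env.grab_frame('top');b=env.grab_frame('side')
cv2.imwrite('pics/t7.png',a[:,:,::-1]);cv2.imwrite('pics/s7.png',b[:,:,::-1])
print(cases(a),cases(b,'side'))"
```

```text
time_s: 19.75
ee_pos: [592.1, -153.4, 283.0]
ee_rot: [-180.0, 0.0, 27.7]
force: [0.6, -0.3, -0.3]
gripper_width: 37.2
time_s: 20.75
ee_pos: [432.5, 245.3, 282.9]
ee_rot: [-179.9, -0.1, 81.6]
force: [0.6, -0.8, -0.1]
gripper_width: 73.1
[(428, 242, 80, 88, 46, (177.4038543701172, 242.98077392578125)), (532, 351, 91, 104, 39, (139.5, 205.0))] [(465, 286, 49, 278, 93, (155.05746459960938, 202.2836151123047))]
```

```bash
python3 -m jog '[{"dx":0,"dy":0,"dz":-0.045,"wx":0,"wy":0,"wz":0,"grip":-0.6},{"dx":0,"dy":0,"dz":-0.045,"wx":0,"wy":0,"wz":0,"grip":-0.6},{"dx":0,"dy":0,"dz":-0.045,"wx":0,"wy":0,"wz":0,"grip":-0.6},{"dx":0,"dy":0,"dz":-0.03,"wx":0,"wy":0,"wz":0,"grip":-0.6},{"dx":0,"dy":0,"dz":0,"wx":0,"wy":0,"wz":0,"grip":-0.6}]'
```

```text
time_s: 21.35
ee_pos: [432.1, 237.9, 114.3]
ee_rot: [-179.6, 0.4, 81.0]
force: [-0.5, 0.3, 0.2]
gripper_width: 72.7
```

```bash
python3 -m jog '[{"dx":0,"dy":0,"dz":0,"wx":0,"wy":0,"wz":0,"grip":-0.6},{"dx":0,"dy":0,"dz":0,"wx":0,"wy":0,"wz":0,"grip":-0.6}]'
python3 - <<'E'
from h import *
a=env.grab_frame('top');b=env.grab_frame('side')
print(cases(a))
crop(b,110,130,260,260,5,"pics/c11.png")
E
```

```text
time_s: 21.55
ee_pos: [436.3, 241.2, 120.0]
ee_rot: [179.8, -0.1, 81.0]
force: [0.1, -0.2, -0.5]
gripper_width: 72.5
[(528, 352, 85, 102, 45, (139.27438354492188, 206.53048706054688))]
```

View pics/c11.png

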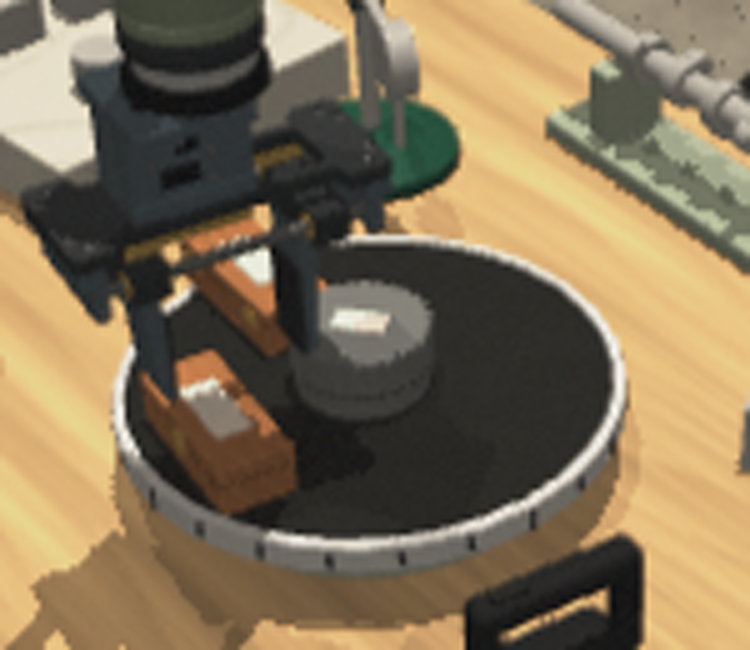

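The fingers straddle the case and clear the ring case.

```bash
python3 -m jog '[{"dx":-0.005,"dy":0.005,"dz":-0.02,"wx":0,"wy":0,"wz":0,"grip":-0.6},{"dx":0,"dy":0,"dz":-0.02,"wx":0,"wy":0,"wz":0,"grip":-0.6},{"dx":0,"dy":0,"dz":-0.014,"wx":0,"wy":0,"wz":0,"grip":-0.6},{"dx":0,"dy":0,"dz":-0.004,"wx":0,"wy":0,"wz":0,"grip":-0.6},{"dx":0,"dy":0,"dz":0,"wx":0,"wy":0,"wz":0,"grip":-0.6},{"dx":0,"dy":0,"dz":0,"wx":0,"wy":0,"wz":0,"grip":-0.6}]'
python3 -m jog '[{"dx":0,"dy":0,"dz":0,"wx":0,"wy":0,"wz":0,"grip":1},{"dx":0,"dy":0,"dz":0,"wx":0,"wy":0,"wz":0,"grip":1},{"dx":0,"dy":0,"dz":0,"wx":0,"wy":0,"wz":0,"grip":1},{"dx":0,"dy":0,"dz":0,"wx":0,"wy":0,"wz":0,"grip":1},{"dx":0,"dy":0,"dz":0,"wx":0,"wy":0,"wz":0,"grip":1}]' 35
```

```text
time_s: 22.25
ee_pos: [430.3, 246.5, 61.1]
ee_rot: [179.9, -0.1, 81.1]
force: [-0.5, 0.1, -0.2]
gripper_width: 72.9
time_s: 22.75
ee_pos: [429.2, 246.0, 60.2]
ee_rot: [-180.0, 0.0, 81.1]
force: [-1.9, 0.1, 3.9]
gripper_width: 45.7
```

```bash
python3 -m jog '[{"dx":0,"dy":0,"dz":0.02,"wx":0,"wy":0,"wz":0,"grip":1},{"dx":0,"dy":0,"dz":0.04,"wx":0,"wy":0,"wz":0,"grip":1},{"dx":0,"dy":0,"dz":0.045,"wx":0,"wy":0,"wz":0,"grip":1},{"dx":0,"dy":0,"dz":0.045,"wx":0,"wy":0,"wz":0,"grip":1},{"dx":0,"dy":0,"dz":0.025,"wx":0,"wy":0,"wz":0,"grip":1},{"dx":0,"dy":0,"dz":0,"wx":0,"wy":0,"wz":0,"grip":1},{"dx":0.02,"dy":-0.041,"dz":0,"wx":0,"wy":0,"wz":-0.0966,"grip":1},{"dx":0.02,"dy":-0.041,"dz":0,"wx":0,"wy":0,"wz":-0.0966,"grip":1},{"dx":0.02,"dy":-0.041,"dz":0,"wx":0,"wy":0,"wz":-0.0966,"grip":1},{"dx":0.02,"dy":-0.041,"dz":0,"wx":0,"wy":0,"wz":-0.0966,"grip":1}]'
python3 -m jog '[{"dx":0.02,"dy":-0.041,"dz":0,"wx":0,"wy":0,"wz":-0.0966,"grip":1},{"dx":0.02,"dy":-0.041,"dz":0,"wx":0,"wy":0,"wz":-0.0966,"grip":1},{"dx":0.02,"dy":-0.041,"dz":0,"wx":0,"wy":0,"wz":-0.0966,"grip":1},{"dx":0.02,"dy":-0.041,"dz":0,"wx":0,"wy":0,"wz":-0.0966,"grip":1},{"dx":0.015,"dy":-0.041,"dz":0,"wx":0,"wy":0,"wz":-0.0966,"grip":1},{"dx":0,"dy":-0.041,"dz":0,"wx":0,"wy":0,"wz":-0.0966,"grip":1},{"dx":0,"dy":-0.041,"dz":0,"wx":0,"wy":0,"wz":-0.0966,"grip":1},{"dx":0,"dy":-0.041,"dz":0,"wx":0,"wy":0,"wz":-0.0966,"grip":1},{"dx":0,"dy":-0.041,"dz":0,"wx":0,"wy":0,"wz":-0.0966,"grip":1},{"dx":0,"dy":-0.041,"dz":0,"wx":0,"wy":0,"wz":-0.0966,"grip":1}]'
python3 -m jog '[{"dx":0,"dy":0,"dz":-0.02,"wx":0,"wy":0,"wz":0,"grip":1},{"dx":0,"dy":0,"dz":0,"wx":0,"wy":0,"wz":0,"grip":1},{"dx":0,"dy":0,"dz":0,"wx":0,"wy":0,"wz":0,"grip":1}]'
python3 -c "
from h import *
a=env.grab_frame('top');b=env.grab_frame('side')
cv2.imwrite('pics/t8.png',a[:,:,::-1]);cv2.imwrite('pics/s8.png',b[:,:,::-1])
print(cases(a),cases(b,'side',240))"
```

```text
time_s: 23.75
ee_pos: [508.9, 80.3, 232.5]
ee_rot: [-179.8, 0.1, 58.8]
force: [0.1, 0.7, -1.5]
gripper_width: 45.8
time_s: 24.75
ee_pos: [603.5, -329.3, 231.6]
ee_rot: [-179.9, 0.2, 3.4]
force: [0.6, -0.2, -2.7]
gripper_width: 45.7
time_s: 25.05
ee_pos: [603.7, -327.1, 212.5]
ee_rot: [-179.8, 0.2, 3.6]
force: [1.3, 0.1, -1.5]
gripper_width: 45.8
[(527, 351, 86, 102, 45, (139.53466796875, 206.65345764160156))] [(586, -334, 7, 118, 55, (366.0000305175781, 257.0000305175781)), (404, 148, 85, 112, 52, (158.68292236328125, 184.6463623046875))]
```

Still held and aligned. I'll place it as before: down to 177, release, move behind it and push.

```bash
python3 -m jog '[{"dx":-0.003,"dy":-0.003,"dz":-0.015,"wx":0,"wy":0,"wz":0,"grip":1},{"dx":-0.003,"dy":0,"dz":-0.012,"wx":0,"wy":0,"wz":0,"grip":1},{"dx":0,"dy":0,"dz":-0.005,"wx":0,"wy":0,"wz":0,"grip":1},{"dx":0,"dy":0,"dz":-0.003,"wx":0,"wy":0,"wz":0,"grip":1},{"dx":0,"dy":0,"dz":0,"wx":0,"wy":0,"wz":0,"grip":1},{"dx":0,"dy":0,"dz":0,"wx":0,"wy":0,"wz":0,"grip":1}]'
```

```text
time_s: 25.75
ee_pos: [598.9, -331.0, 180.6]
ee_rot: [180.0, -0.1, 3.6]
force: [0.0, 0.3, -1.3]
gripper_width: 46.0
```

```bash
python3 -m jog '[{"dx":0,"dy":0,"dz":-0.002,"wx":0,"wy":0,"wz":0,"grip":1},{"dx":0,"dy":0,"dz":-0.0015,"wx":0,"wy":0,"wz":0,"grip":1},{"dx":0,"dy":0,"dz":-0.001,"wx":0,"wy":0,"wz":0,"grip":1},{"dx":0,"dy":0,"dz":0,"wx":0,"wy":0,"wz":0,"grip":1}]'
python3 -m jog '[{"dx":0,"dy":0,"dz":0,"wx":0,"wy":0,"wz":0,"grip":-0.6},{"dx":0,"dy":0,"dz":0,"wx":0,"wy":0,"wz":0,"grip":-0.6},{"dx":0,"dy":0,"dz":0,"wx":0,"wy":0,"wz":0,"grip":-0.6},{"dx":0,"dy":0,"dz":0.02,"wx":0,"wy":0,"wz":0,"grip":-0.6},{"dx":0,"dy":0,"dz":0.035,"wx":0,"wy":0,"wz":0,"grip":-0.6},{"dx":0.03,"dy":0.002,"dz":0,"wx":0,"wy":0,"wz":0,"grip":1},{"dx":0.03,"dy":0.002,"dz":0,"wx":0,"wy":0,"wz":0,"grip":1},{"dx":0.03,"dy":0.002,"dz":0,"wx":0,"wy":0,"wz":0,"grip":1},{"dx":0,"dy":0,"dz":0,"wx":0,"wy":0,"wz":0,"grip":1},{"dx":0,"dy":0,"dz":0,"wx":0,"wy":0,"wz":0,"grip":1}]'
python3 - <<'E'
from h import *
b=env.grab_frame("side")
for c in cases(b,"side",202):print(c)
E
```

```text
time_s: 26.15
ee_pos: [598.5, -331.0, 175.4]
ee_rot: [180.0, 0.0, 3.6]
force: [-0.2, -0.7, -1.8]
gripper_width: 46.1
time_s: 27.15
ee_pos: [688.5, -324.8, 229.8]
ee_rot: [-180.0, 0.1, 3.7]
force: [0.3, -0.4, -0.7]
gripper_width: 35.4
(596, -338, 4, 112, 55, (367.5, 267.5))
(432, 183, 35, 98, 48, (163.1923065185547, 188.46153259277344))
```

```bash
python3 -m jog '[{"dx":0,"dy":0,"dz":-0.02,"wx":0,"wy":0,"wz":0,"grip":1},{"dx":0,"dy":0,"dz":-0.02,"wx":0,"wy":0,"wz":0,"grip":1},{"dx":0,"dy":0,"dz":-0.007,"wx":0,"wy":0,"wz":0,"grip":1},{"dx":0,"dy":0,"dz":0,"wx":0,"wy":0,"wz":0,"grip":1},{"dx":-0.015,"dy":-0.001,"dz":0,"wx":0,"wy":0,"wz":0,"grip":1},{"dx":-0.015,"dy":-0.001,"dz":0,"wx":0,"wy":0,"wz":0,"grip":1},{"dx":-0.015,"dy":-0.001,"dz":0,"wx":0,"wy":0,"wz":0,"grip":1},{"dx":-0.015,"dy":-0.001,"dz":0,"wx":0,"wy":0,"wz":0,"grip":1}]'
python3 -m jog '[{"dx":-0.015,"dy":-0.001,"dz":0,"wx":0,"wy":0,"wz":0,"grip":1},{"dx":-0.015,"dy":-0.001,"dz":0,"wx":0,"wy":0,"wz":0,"grip":1},{"dx":-0.015,"dy":-0.001,"dz":0,"wx":0,"wy":0,"wz":0,"grip":1},{"dx":-0.015,"dy":-0.001,"dz":0,"wx":0,"wy":0,"wz":0,"grip":1},{"dx":-0.012,"dy":-0.001,"dz":0,"wx":0,"wy":0,"wz":0,"grip":1},{"dx":-0.01,"dy":-0.001,"dz":0,"wx":0,"wy":0,"wz":0,"grip":1}]'
python3 -m jog '[{"dx":-0.01,"dy":0,"dz":0,"wx":0,"wy":0,"wz":0,"grip":1},{"dx":-0.007,"dy":0,"dz":0,"wx":0,"wy":0,"wz":0,"grip":1},{"dx":-0.007,"dy":0,"dz":0,"wx":0,"wy":0,"wz":0,"grip":1},{"dx":0,"dy":0,"dz":0,"wx":0,"wy":0,"wz":0,"grip":1},{"dx":0,"dy":0,"dz":0,"wx":0,"wy":0,"wz":0,"grip":1},{"dx":0,"dy":0,"dz":0,"wx":0,"wy":0,"wz":0,"grip":1}]'
python3 - <<'E'
from h import *
b=env.grab_frame("side");print(cases(b,"side",202));print(cases(env.grab_frame("top")))
E
```

```text
time_s: 28.0
ee_pos: [628.9, -329.4, 185.5]
ee_rot: [179.9, -0.2, 3.6]
force: [1.6, 0.5, 0.7]
gripper_width: 0.7
time_s: 28.6
ee_pos: [545.5, -335.3, 184.6]
ee_rot: [179.9, -0.0, 3.6]
force: [0.2, 0.3, -1.1]
gripper_width: 0.5
time_s: 29.2
ee_pos: [522.9, -334.9, 183.5]
ee_rot: [180.0, -0.0, 3.6]
force: [0.9, 0.2, -0.4]
gripper_width: 0.5
[(432, 194, 85, 118, 55, (158.68292236328125, 184.6463623046875))]
[(527, 351, 85, 103, 45, (139.376708984375, 206.67123413085938))]
```

```bash
python3 -m jog '[{"dx":0.03,"dy":0.002,"dz":0,"wx":0,"wy":0,"wz":0,"grip":1},{"dx":0.04,"dy":0.002,"dz":0,"wx":0,"wy":0,"wz":0,"grip":1},{"dx":0,"dy":0,"dz":0.05,"wx":0,"wy":0,"wz":0,"grip":1},{"dx":0,"dy":0,"dz":0.05,"wx":0,"wy":0,"wz":0,"grip":-0.6},{"dx":0,"dy":0.043,"dz":0,"wx":0,"wy":0,"wz":0.089,"grip":-0.6},{"dx":0,"dy":0.043,"dz":0,"wx":0,"wy":0,"wz":0.089,"grip":-0.6},{"dx":0,"dy":0.043,"dz":0,"wx":0,"wy":0,"wz":0.089,"grip":-0.6},{"dx":0,"dy":0.043,"dz":0,"wx":0,"wy":0,"wz":0.089,"grip":-0.6},{"dx":0,"dy":0.043,"dz":0,"wx":0,"wy":0,"wz":0.089,"grip":-0.6},{"dx":-0.006,"dy":0.043,"dz":0,"wx":0,"wy":0,"wz":0.089,"grip":-0.6}]'
python3 -m jog '[{"dx":-0.006,"dy":0.043,"dz":0,"wx":0,"wy":0,"wz":0.089,"grip":-0.6},{"dx":-0.006,"dy":0.043,"dz":0,"wx":0,"wy":0,"wz":0.089,"grip":-0.6},{"dx":-0.006,"dy":0.043,"dz":0,"wx":0,"wy":0,"wz":0.089,"grip":-0.6},{"dx":-0.006,"dy":0.043,"dz":0,"wx":0,"wy":0,"wz":0.089,"grip":-0.6},{"dx":-0.006,"dy":0.043,"dz":0,"wx":0,"wy":0,"wz":0.089,"grip":-0.6},{"dx":-0.006,"dy":0.043,"dz":0,"wx":0,"wy":0,"wz":0.089,"grip":-0.6},{"dx":-0.006,"dy":0.043,"dz":0,"wx":0,"wy":0,"wz":0.089,"grip":-0.6},{"dx":-0.006,"dy":0.043,"dz":0,"wx":0,"wy":0,"wz":0.089,"grip":-0.6},{"dx":-0.006,"dy":0.043,"dz":0,"wx":0,"wy":0,"wz":0.089,"grip":-0.6},{"dx":-0.006,"dy":0.035,"dz":0,"wx":0,"wy":0,"wz":0.089,"grip":-0.6}]'
python3 -m jog '[{"dx":0,"dy":0,"dz":-0.04,"wx":0,"wy":0,"wz":0,"grip":-0.6},{"dx":0,"dy":0,"dz":-0.04,"wx":0,"wy":0,"wz":0,"grip":-0.6},{"dx":0,"dy":0,"dz":-0.04,"wx":0,"wy":0,"wz":0,"grip":-0.6},{"dx":0,"dy":0,"dz":-0.03,"wx":0,"wy":0,"wz":0,"grip":-0.6},{"dx":0,"dy":0,"dz":0,"wx":0,"wy":0,"wz":0,"grip":-0.6},{"dx":0,"dy":0,"dz":0,"wx":0,"wy":0,"wz":0,"grip":-0.6},{"dx":0,"dy":0,"dz":0,"wx":0,"wy":0,"wz":0,"grip":-0.6}]'
python3 - <<'E'
from h import *
b=env.grab_frame("side");a=env.grab_frame("top");print(cases(b,"side",87),cases(a))
cv2.imwrite('pics/t9.png',a[:,:,::-1]);crop(b,110,110,260,240,4,"pics/c12.png")
E
```

```text
time_s: 30.3
ee_pos: [586.7, -71.2, 283.2]
ee_rot: [180.0, 0.0, 34.4]
force: [0.5, -0.1, -0.3]
gripper_width: 53.5
time_s: 31.3
ee_pos: [525.9, 351.4, 283.2]
ee_rot: [-180.0, 0.0, 85.5]
force: [-0.1, -0.6, 0.3]
gripper_width: 72.9
time_s: 32.0
ee_pos: [527.9, 349.9, 135.8]
ee_rot: [179.8, -0.1, 85.2]
force: [-0.1, 0.2, 0.2]
gripper_width: 73.1
[(516, 335, 87, 136, 63, (159.157470703125, 184.49172973632812))] []
```

View pics/c12.png

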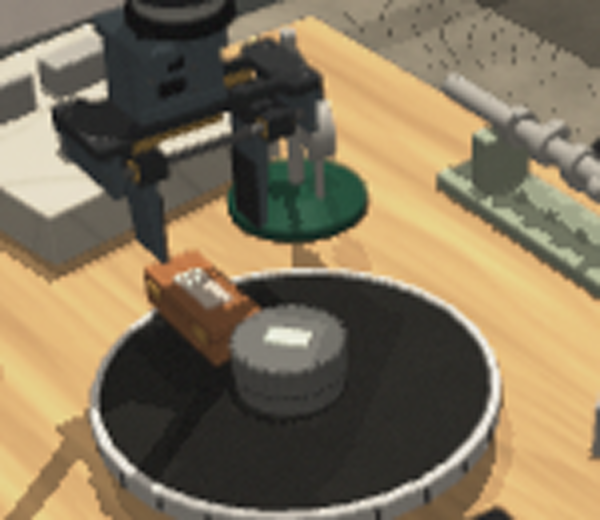

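```bash
python3 -m jog '[{"dx":0,"dy":0.001,"dz":-0.03,"wx":0,"wy":0,"wz":0,"grip":-0.6},{"dx":0,"dy":0,"dz":-0.025,"wx":0,"wy":0,"wz":0,"grip":-0.6},{"dx":0,"dy":0,"dz":-0.014,"wx":0,"wy":0,"wz":0,"grip":-0.6},{"dx":0,"dy":0,"dz":-0.005,"wx":0,"wy":0,"wz":0,"grip":-0.6},{"dx":0,"dy":0,"dz":0,"wx":0,"wy":0,"wz":0,"grip":-0.6},{"dx":0,"dy":0,"dz":0,"wx":0,"wy":0,"wz":0,"grip":-0.6}]'
python3 -m jog '[{"dx":0,"dy":0,"dz":0,"wx":0,"wy":0,"wz":0,"grip":1},{"dx":0,"dy":0,"dz":0,"wx":0,"wy":0,"wz":0,"grip":1},{"dx":0,"dy":0,"dz":0,"wx":0,"wy":0,"wz":0,"grip":1},{"dx":0,"dy":0,"dz":0,"wx":0,"wy":0,"wz":0,"grip":1},{"dx":0,"dy":0,"dz":0,"wx":0,"wy":0,"wz":0,"grip":1}]' 35
```

```text
time_s: 32.7
ee_pos: [527.4, 350.6, 60.8]
ee_rot: [179.9, -0.1, 85.2]
force: [-0.3, -0.0, -0.6]
gripper_width: 72.8
time_s: 33.2
ee_pos: [526.6, 350.3, 59.9]
ee_rot: [180.0, -0.0, 85.2]
force: [-0.7, -0.6, 1.0]
gripper_width: 45.7
```

```bash
python3 -m jog '[{"dx":0,"dy":0,"dz":0.02,"wx":0,"wy":0,"wz":0,"grip":1},{"dx":0,"dy":0,"dz":0.04,"wx":0,"wy":0,"wz":0,"grip":1},{"dx":0,"dy":0,"dz":0.045,"wx":0,"wy":0,"wz":0,"grip":1},{"dx":0,"dy":0,"dz":0.045,"wx":0,"wy":0,"wz":0,"grip":1},{"dx":0,"dy":0,"dz":0.025,"wx":0,"wy":0,"wz":0,"grip":1},{"dx":0,"dy":0,"dz":0,"wx":0,"wy":0,"wz":0,"grip":1},{"dx":0.0065,"dy":-0.0425,"dz":0,"wx":0,"wy":0,"wz":-0.089,"grip":1},{"dx":0.0065,"dy":-0.0425,"dz":0,"wx":0,"wy":0,"wz":-0.089,"grip":1},{"dx":0.0065,"dy":-0.0425,"dz":0,"wx":0,"wy":0,"wz":-0.089,"grip":1},{"dx":0.0065,"dy":-0.0425,"dz":0,"wx":0,"wy":0,"wz":-0.089,"grip":1}]'
python3 -m jog '[{"dx":0.0065,"dy":-0.0425,"dz":0,"wx":0,"wy":0,"wz":-0.089,"grip":1},{"dx":0.0065,"dy":-0.0425,"dz":0,"wx":0,"wy":0,"wz":-0.089,"grip":1},{"dx":0.0065,"dy":-0.0425,"dz":0,"wx":0,"wy":0,"wz":-0.089,"grip":1},{"dx":0.0065,"dy":-0.0425,"dz":0,"wx":0,"wy":0,"wz":-0.089,"grip":1},{"dx":0.0065,"dy":-0.0425,"dz":0,"wx":0,"wy":0,"wz":-0.089,"grip":1},{"dx":0.0065,"dy":-0.0425,"dz":0,"wx":0,"wy":0,"wz":-0.089,"grip":1},{"dx":0.0065,"dy":-0.0425,"dz":0,"wx":0,"wy":0,"wz":-0.089,"grip":1},{"dx":0.0065,"dy":-0.0425,"dz":0,"wx":0,"wy":0,"wz":-0.089,"grip":1},{"dx":0,"dy":-0.0425,"dz":0,"wx":0,"wy":0,"wz":-0.089,"grip":1},{"dx":0,"dy":-0.0425,"dz":0,"wx":0,"wy":0,"wz":-0.089,"grip":1}]'
python3 -m jog '[{"dx":0,"dy":-0.0425,"dz":0,"wx":0,"wy":0,"wz":-0.089,"grip":1},{"dx":0,"dy":-0.0425,"dz":0,"wx":0,"wy":0,"wz":-0.089,"grip":1},{"dx":0,"dy":0,"dz":-0.02,"wx":0,"wy":0,"wz":0,"grip":1},{"dx":0,"dy":0,"dz":0,"wx":0,"wy":0,"wz":0,"grip":1},{"dx":0,"dy":0,"dz":0,"wx":0,"wy":0,"wz":0,"grip":1},{"dx":0,"dy":0,"dz":0,"wx":0,"wy":0,"wz":0,"grip":1}]'
python3 -c "
from h import *
a=env.grab_frame('top');b=env.grab_frame('side')
print(cases(a),cases(b,'side',234))"
```

```text
time_s: 34.2
ee_pos: [551.1, 178.1, 231.3]
ee_rot: [-179.8, 0.2, 64.6]
force: [1.1, 0.1, -2.9]
gripper_width: 45.8
time_s: 35.2
ee_pos: [603.2, -246.2, 230.8]
ee_rot: [-179.8, 0.3, 13.6]
force: [1.5, -0.7, -3.5]
gripper_width: 46.3
time_s: 35.8
ee_pos: [604.7, -328.9, 214.3]
ee_rot: [-180.0, 0.0, 3.7]
force: [0.0, -0.1, -3.0]
gripper_width: 45.6
[] [(603, -331, 7, 132, 54, (368.5000305175781, 255.00003051757812))]
```

```bash
python3 -m jog '[{"dx":-0.003,"dy":-0.002,"dz":-0.015,"wx":0,"wy":0,"wz":0,"grip":1},{"dx":-0.003,"dy":0,"dz":-0.012,"wx":0,"wy":0,"wz":0,"grip":1},{"dx":0,"dy":0,"dz":-0.004,"wx":0,"wy":0,"wz":0,"grip":1},{"dx":0,"dy":0,"dz":0,"wx":0,"wy":0,"wz":0,"grip":1},{"dx":0,"dy":0,"dz":0,"wx":0,"wy":0,"wz":0,"grip":1}]'
python3 -c "
from h import *
b=env.grab_frame('side')
print(cases(b,'side',208));crop(b,310,200,430,310,5,'pics/c13.png')"
```

```text
time_s: 36.4
ee_pos: [598.9, -331.9, 184.0]
ee_rot: [180.0, -0.0, 3.6]
force: [1.0, -0.0, -3.0]
gripper_width: 45.9
[(596, -336, 5, 123, 55, (366.7500305175781, 266.2500305175781))]
```

View pics/c13.png

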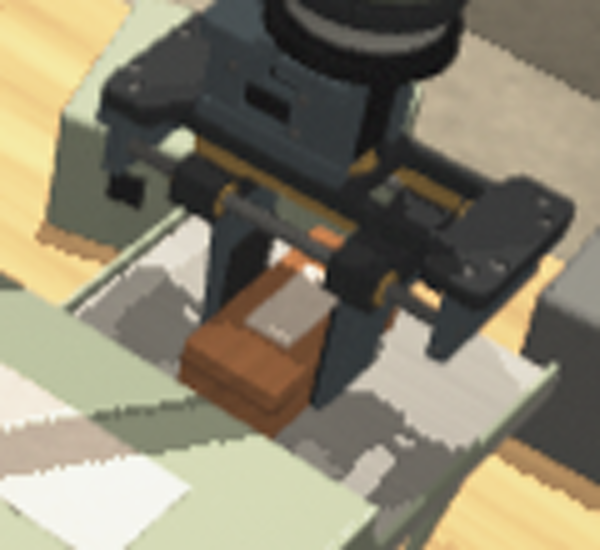

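The case is level, straight and above the shelf, still held. I'll lower, release and push as before.

```bash
python3 -m jog '[{"dx":0,"dy":0,"dz":-0.004,"wx":0,"wy":0,"wz":0,"grip":1},{"dx":0,"dy":0,"dz":-0.003,"wx":0,"wy":0,"wz":0,"grip":1},{"dx":0,"dy":0,"dz":-0.001,"wx":0,"wy":0,"wz":0,"grip":1},{"dx":0,"dy":0,"dz":0,"wx":0,"wy":0,"wz":0,"grip":1}]'
python3 -m jog '[{"dx":0,"dy":0,"dz":0,"wx":0,"wy":0,"wz":0,"grip":-0.6},{"dx":0,"dy":0,"dz":0,"wx":0,"wy":0,"wz":0,"grip":-0.6},{"dx":0,"dy":0,"dz":0,"wx":0,"wy":0,"wz":0,"grip":-0.6},{"dx":0,"dy":0,"dz":0.02,"wx":0,"wy":0,"wz":0,"grip":-0.6},{"dx":0,"dy":0,"dz":0.035,"wx":0,"wy":0,"wz":0,"grip":-0.6},{"dx":0.03,"dy":0.002,"dz":0,"wx":0,"wy":0,"wz":0,"grip":1},{"dx":0.03,"dy":0.002,"dz":0,"wx":0,"wy":0,"wz":0,"grip":1},{"dx":0.03,"dy":0.002,"dz":0,"wx":0,"wy":0,"wz":0,"grip":1},{"dx":0,"dy":0,"dz":0,"wx":0,"wy":0,"wz":0,"grip":1},{"dx":0,"dy":0,"dz":0,"wx":0,"wy":0,"wz":0,"grip":1}]'
python3 - <<'E'
from h import *
b=env.grab_frame("side")
for c in cases(b,"side",202):print(c)
E
```

```text
time_s: 36.85
ee_pos: [598.4, -331.9, 175.2]
ee_rot: [-180.0, 0.0, 3.6]
force: [-0.4, -0.8, -3.7]
gripper_width: 45.6
time_s: 37.85
ee_pos: [688.6, -325.8, 230.0]
ee_rot: [-180.0, 0.1, 3.7]
force: [-0.0, 0.1, -0.4]
gripper_width: 35.6
(597, -339, 4, 114, 56, (368.53515625, 267.62139892578125))
```

```bash
python3 -m jog '[{"dx":0,"dy":0,"dz":-0.02,"wx":0,"wy":0,"wz":0,"grip":1},{"dx":0,"dy":0,"dz":-0.02,"wx":0,"wy":0,"wz":0,"grip":1},{"dx":0,"dy":0,"dz":-0.007,"wx":0,"wy":0,"wz":0,"grip":1},{"dx":0,"dy":0,"dz":0,"wx":0,"wy":0,"wz":0,"grip":1},{"dx":-0.015,"dy":-0.001,"dz":0,"wx":0,"wy":0,"wz":0,"grip":1},{"dx":-0.015,"dy":-0.001,"dz":0,"wx":0,"wy":0,"wz":0,"grip":1},{"dx":-0.015,"dy":-0.001,"dz":0,"wx":0,"wy":0,"wz":0,"grip":1},{"dx":-0.015,"dy":-0.001,"dz":0,"wx":0,"wy":0,"wz":0,"grip":1}]'
python3 -m jog '[{"dx":-0.015,"dy":-0.001,"dz":0,"wx":0,"wy":0,"wz":0,"grip":1},{"dx":-0.015,"dy":-0.001,"dz":0,"wx":0,"wy":0,"wz":0,"grip":1},{"dx":-0.015,"dy":-0.001,"dz":0,"wx":0,"wy":0,"wz":0,"grip":1},{"dx":-0.015,"dy":-0.001,"dz":0,"wx":0,"wy":0,"wz":0,"grip":1},{"dx":-0.012,"dy":-0.001,"dz":0,"wx":0,"wy":0,"wz":0,"grip":1},{"dx":-0.01,"dy":0,"dz":0,"wx":0,"wy":0,"wz":0,"grip":1}]'
python3 -m jog '[{"dx":-0.01,"dy":0,"dz":0,"wx":0,"wy":0,"wz":0,"grip":1},{"dx":-0.007,"dy":0,"dz":0,"wx":0,"wy":0,"wz":0,"grip":1},{"dx":-0.007,"dy":0,"dz":0,"wx":0,"wy":0,"wz":0,"grip":1},{"dx":0,"dy":0,"dz":0,"wx":0,"wy":0,"wz":0,"grip":1},{"dx":0,"dy":0,"dz":0,"wx":0,"wy":0,"wz":0,"grip":1},{"dx":0,"dy":0,"dz":0,"wx":0,"wy":0,"wz":0,"grip":1}]'
python3 -m jog '[{"dx":0.03,"dy":0.002,"dz":0,"wx":0,"wy":0,"wz":0,"grip":1},{"dx":0.04,"dy":0.002,"dz":0,"wx":0,"wy":0,"wz":0,"grip":1},{"dx":0,"dy":0,"dz":0.05,"wx":0,"wy":0,"wz":0,"grip":1},{"dx":0,"dy":0,"dz":0.05,"wx":0,"wy":0,"wz":0,"grip":1},{"dx":0,"dy":0.045,"dz":0.02,"wx":0,"wy":0,"wz":0,"grip":1},{"dx":0,"dy":0.045,"dz":0,"wx":0,"wy":0,"wz":0,"grip":1},{"dx":0,"dy":0.045,"dz":0,"wx":0,"wy":0,"wz":0,"grip":1},{"dx":0,"dy":0.045,"dz":0,"wx":0,"wy":0,"wz":0,"grip":1},{"dx":0,"dy":0.045,"dz":0,"wx":0,"wy":0,"wz":0,"grip":1},{"dx":0,"dy":0,"dz":0,"wx":0,"wy":0,"wz":0,"grip":1}]'
python3 - <<'E'
from h import *
b=env.grab_frame("side");a=env.grab_frame("top");print(cases(b,"side",202),cases(a));s=env.state();print(s["time_s"],s["force"])
x=cv2.resize(a,(480,360));
z=cv2.resize(a[140:220,340:450],(480,240),interpolation=2)
y=cv2.resize(b[140:390,100:430],(320,242));y2=cv2.resize(b[170:320,120:250],(320,358))
cv2.imwrite("pics/c14.png",np.hstack([np.vstack([x,z]),np.vstack([y2,y])])[:,:,::-1])
E
```

```text
time_s: 38.7
ee_pos: [629.1, -330.4, 185.5]
ee_rot: [179.9, -0.2, 3.6]
force: [2.6, -0.1, -1.0]
gripper_width: 0.1
time_s: 39.3
ee_pos: [545.5, -335.3, 184.6]
ee_rot: [179.9, -0.0, 3.6]
force: [-0.5, 0.3, -1.1]
gripper_width: 0.2
time_s: 39.9
ee_pos: [522.9, -334.9, 183.5]
ee_rot: [180.0, -0.0, 3.6]
force: [0.7, 0.2, 0.5]
gripper_width: 0.3
time_s: 40.9
ee_pos: [592.5, -100.7, 303.8]
ee_rot: [-179.9, -0.0, 4.0]
force: [-0.7, -1.6, -0.2]
gripper_width: 0.1
[] []
41.0 [ 0.70740907  0.19329775 -0.04442205]
```

View pics/c14.png

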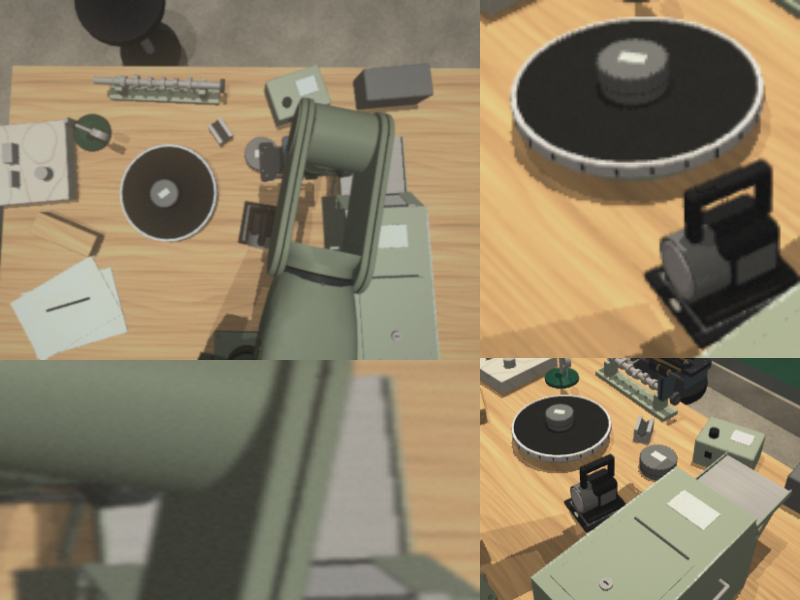

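The platter holds only the ring case, the lamp is upright on its pad and the shelf is empty. The arm hides the flap, so I'll move it away and compare that area with the first picture numerically.

```bash
python3 -m jog '[{"dx":-0.01,"dy":0.045,"dz":0,"wx":0,"wy":0,"wz":0,"grip":1},{"dx":-0.01,"dy":0.045,"dz":0,"wx":0,"wy":0,"wz":0,"grip":1},{"dx":-0.01,"dy":0.045,"dz":0,"wx":0,"wy":0,"wz":0,"grip":1},{"dx":-0.01,"dy":0.045,"dz":0,"wx":0,"wy":0,"wz":0,"grip":1},{"dx":-0.01,"dy":0.045,"dz":0,"wx":0,"wy":0,"wz":0,"grip":1},{"dx":-0.01,"dy":0.045,"dz":0,"wx":0,"wy":0,"wz":0,"grip":1},{"dx":0,"dy":0.045,"dz":0,"wx":0,"wy":0,"wz":0,"grip":1},{"dx":0,"dy":0.045,"dz":0,"wx":0,"wy":0,"wz":0,"grip":1},{"dx":0,"dy":0,"dz":0,"wx":0,"wy":0,"wz":0,"grip":1}]'
python3 - <<'E'
from h import *
a=env.grab_frame("top");o=cv2.imread("pics/top0.png")[:,:,::-1]
for r in(208,211,214,217,220):
    print(r,a[r,378:436:8].mean(1).astype(int),o[r,378:436:8].mean(1).astype(int))
g=cv2.cvtColor(a,cv2.COLOR_RGB2GRAY);m=(g<75).astype('uint8')
m[:205]=0;m[275:]=0;m[:,:245]=0;m[:,312:]=0
c=max(cv2.findContours(m,0,1)[0],key=cv2.contourArea);P=np.array([ray("top",u,v,8)[:2] for u,v in c[:,0]],np.float32);print("pad/lamp",cv2.minAreaRect(P))
crop(a,340,130,480,240,5,"pics/c15.png")
E
```

```text
time_s: 41.9
ee_pos: [533.1, 257.7, 302.6]
ee_rot: [-179.9, 0.0, 3.8]
force: [-0.6, -0.4, -0.3]
gripper_width: 0.5
208 [ 97  94  85  87 100 112 109 110] [ 87  81  73  76  88 100  96  96]
211 [138 139 138 138 139 138 137 108] [124 123 124 124 123 125 123  98]
214 [129 139 139 139 138 139 136 107] [115 124 124 124 124 124 123  95]
217 [108 137 138 138 139 135 132  94] [ 94 123 124 124 125 120 117  84]
220 [ 99 107  91  85  83  94 102 112] [ 88  95  80  74  77  85  90 101]
pad/lamp ((435.38592529296875, -36.826377868652344), (113.58784484863281, 130.8798370361328), 81.10480499267578)
```

The flap area has the same brightness profile as at the start, apart from a uniform exposure change, so the flap is closed. Handing in.

```bash
python3 -c "
from workcell import env
env.job_done()"
```

```text
the job is handed in; nothing more can be done
```

The lamp is on its charging pad and all three long cases are in the returns box. I handed the job in at about 42 s of robot time.

I lifted the lamp off the shelf by its handle first and stood it upright on the pad. Then I took the three long cases that were there off the turntable one at a time. I laid each lengthwise on the shelf and pushed it through the flap with the closed fingers.

**Last checks:**
- **Lamp:** upright on the pad in the last picture viewed. I aimed it at the measured pad centre and estimate it is within about 3 mm; its position after release was not measured separately.
- **Turntable and shelf:** no brown case was visible in either camera view after the last push. Only the ring-gauge case is left on the platter, and the shelf is clear.
- **Flap:** closed, judged only from pixel brightness matching the first picture after an even change in exposure. A final close-up was refused because I had used all 16 pictures.
- **Other things on the table:** they looked unmoved, though I did not measure them again.
- **Forces:** the readings I saw stayed at 6 N or below. I saw no sign of the grip slipping or of a case being knocked aside.

My first move call was refused because the rows lacked some fields; nothing moved. Once, after releasing the lamp, the fingertips came close above the box's front edge, with no contact force seen; I raised the arm straight away.

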